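Stopper the ceramic flasks from the slide rack

TASK

First lift the brass stop bar off its pegs on the stopper rack and lay it in the blue trinket dish. Then slide every stopper that is in the rack along the track to the open end, lift it off, and set it plug down into the neck of a flask, one per flask and any flask will do, so that its collar sits fully home on the rim. Leave the flasks standing upright on the shelf and do not disturb the timer, the torch or the shoehorn.

Things in the scene. Friction and masses are not known exactly. Their poses are not given: they have to be found in the camera images.
- rack: Fixed oak stopper rack, a raised T-track 293 x 64 x 54 mm. Origin: centre of its underside; x runs along the track to its OPEN end (-x end closed). Collars slide on two ledges (top z 40 mm, gap 26 mm) between walls 40 mm apart, under two lips (z 49 to 54 mm, gap 18 mm, x -137 to +83 mm) that stop them lifting. x +83 to +143 mm is an open bay without lips
- rack_bay (a point): centre of the rack's open bay, on the track's centre line at ledge height (rack x 113.5, y 0, z 40 mm); a stopper centred here is clear of the lips by 12 mm and lifts straight up
- rack_pegs (a point): point midway between the two upright brass pegs that hold the stop bar, on the lips' top (rack x 67.5, y 0, z 54 mm). Pegs: diameter 7, 12 mm tall, at rack y +-18.5 mm
- stop: loose brass stop bar, 22 x 60 x 8 mm with two 11 mm square holes 37 mm apart, hung over the rack's two pegs, lying across the track and blocking it; a round upright handle (diameter 18, from z 8 to z 38 mm) stands on its middle. Origin: centre of its underside, local y along the bar. About 90 g. It comes off when raised more than 12 mm
- stopper1: loose wooden stopper, 60 g, in the rack's track (all alike; three or four are present, the rest None). Origin: centre of the underside of its collar. Collar diameter 36, z 0 to 6 mm; thin neck diameter 12, z 6 to 24 mm; round knob to grip diameter 24, z 24 to 52 mm; below the collar a tapered cork plug, diameter 20 at z 0 to 14 at z -28 mm
- stopper2: loose wooden stopper, 60 g, in the rack's track (all alike; three or four are present, the rest None). Origin: centre of the underside of its collar. Collar diameter 36, z 0 to 6 mm; thin neck diameter 12, z 6 to 24 mm; round knob to grip diameter 24, z 24 to 52 mm; below the collar a tapered cork plug, diameter 20 at z 0 to 14 at z -28 mm
- stopper3: loose wooden stopper, 60 g, in the rack's track (all alike; three or four are present, the rest None). Origin: centre of the underside of its collar. Collar diameter 36, z 0 to 6 mm; thin neck diameter 12, z 6 to 24 mm; round knob to grip diameter 24, z 24 to 52 mm; below the collar a tapered cork plug, diameter 20 at z 0 to 14 at z -28 mm
- stopper4: loose wooden stopper, 60 g, in the rack's track (all alike; three or four are present, the rest None). Origin: centre of the underside of its collar. Collar diameter 36, z 0 to 6 mm; thin neck diameter 12, z 6 to 24 mm; round knob to grip diameter 24, z 24 to 52 mm; below the collar a tapered cork plug, diameter 20 at z 0 to 14 at z -28 mm
- flask1: loose white ceramic conical flask, about 450 g, 108 mm tall, base diameter 80 mm (widest at z 10 mm), neck outer diameter 33 mm from z 68 up. Origin: centre of its underside. All flasks are alike and always present
- flask1_mouth (a point): centre of the mouth of flask1, at the rim's top (flask z 108 mm); straight round bore, 23 mm in diameter, 40 mm deep. A seated stopper's collar rests on this rim
- flask2: loose white ceramic conical flask, about 450 g, 108 mm tall, base diameter 80 mm (widest at z 10 mm), neck outer diameter 33 mm from z 68 up. Origin: centre of its underside. All flasks are alike and always present
- flask2_mouth (a point): centre of the mouth of flask2, at the rim's top (flask z 108 mm); straight round bore, 23 mm in diameter, 40 mm deep. A seated stopper's collar rests on this rim
- flask3: loose white ceramic conical flask, about 450 g, 108 mm tall, base diameter 80 mm (widest at z 10 mm), neck outer diameter 33 mm from z 68 up. Origin: centre of its underside. All flasks are alike and always present
- flask3_mouth (a point): centre of the mouth of flask3, at the rim's top (flask z 108 mm); straight round bore, 23 mm in diameter, 40 mm deep. A seated stopper's collar rests on this rim
- flask4: loose white ceramic conical flask, about 450 g, 108 mm tall, base diameter 80 mm (widest at z 10 mm), neck outer diameter 33 mm from z 68 up. Origin: centre of its underside. All flasks are alike and always present
- flask4_mouth (a point): centre of the mouth of flask4, at the rim's top (flask z 108 mm); straight round bore, 23 mm in diameter, 40 mm deep. A seated stopper's collar rests on this rim
- dish: loose round blue ceramic trinket dish, 400 g, 22 mm high, rim diameter 140, base diameter 120 mm, wall 4 mm, inner floor 5 mm up. Origin: centre of its underside
- timer: bystander: loose white egg-shaped kitchen timer, diameter 60, 72 mm high, origin under its centre
- torch: bystander: loose grey plastic torch lying along its x axis, 128 mm long, 38 mm thick, origin under its middle
- shoehorn: bystander: loose folded steel shoehorn lying flat, 147 x 34 x 14 mm, long axis x, origin under its middle
- coasters: bystander: fixed wooden rack with three grey upright coasters, 110 x 90 x 102 mm high, origin under its centre
Mind the look-alikes: they are no part of the job. Leave any orange or turquoise look-alike of the flask1 alone.

How it is judged:
On the way:
1. the stop bar is off its pegs and lies, let go, in the dish (horizontal distance between stop and dish below 0.045 m and z of stop in the frame of dish below 0.03 m and height (world z) of stop below 0.032 m and contact force between stop and dish above 0.1 N and contact force between stop and the fingers below 0.2 N), for 0.2 s.
At the end, for the whole second after the job is handed in: Every present stopper is seated in a flask: within 4 mm of the mouth centre, collar at most 3 mm above the rim, in line within 0.12 rad, at rest. The stop bar lies in the dish, within 45 mm of its centre. All flasks stand upright (0.1 rad) on the shelf (all of step 1 and ((horizontal distance between stopper1 and flask1_mouth below 0.004 m and z of stopper1 in the frame of flask1_mouth between -0.004 and 0.003 m and angle between the z axis of stopper1 and the z axis of flask1, either way round below 0.12 rad) or (horizontal distance between stopper1 and flask2_mouth below 0.004 m and z of stopper1 in the frame of flask2_mouth between -0.004 and 0.003 m and angle between the z axis of stopper1 and the z axis of flask2, either way round below 0.12 rad) or (horizontal distance between stopper1 and flask3_mouth below 0.004 m and z of stopper1 in the frame of flask3_mouth between -0.004 and 0.003 m and angle between the z axis of stopper1 and the z axis of flask3, either way round below 0.12 rad) or (horizontal distance between stopper1 and flask4_mouth below 0.004 m and z of stopper1 in the frame of flask4_mouth between -0.004 and 0.003 m and angle between the z axis of stopper1 and the z axis of flask4, either way round below 0.12 rad)) and ((horizontal distance between stopper2 and flask1_mouth below 0.004 m and z of stopper2 in the frame of flask1_mouth between -0.004 and 0.003 m and angle between the z axis of stopper2 and the z axis of flask1, either way round below 0.12 rad) or (horizontal distance between stopper2 and flask2_mouth below 0.004 m and z of stopper2 in the frame of flask2_mouth between -0.004 and 0.003 m and angle between the z axis of stopper2 and the z axis of flask2, either way round below 0.12 rad) or (horizontal distance between stopper2 and flask3_mouth below 0.004 m and z of stopper2 in the frame of flask3_mouth between -0.004 and 0.003 m and angle between the z axis of stopper2 and the z axis of flask3, either way round below 0.12 rad) or (horizontal distance between stopper2 and flask4_mouth below 0.004 m and z of stopper2 in the frame of flask4_mouth between -0.004 and 0.003 m and angle between the z axis of stopper2 and the z axis of flask4, either way round below 0.12 rad)) and ((horizontal distance between stopper3 and flask1_mouth below 0.004 m and z of stopper3 in the frame of flask1_mouth between -0.004 and 0.003 m and angle between the z axis of stopper3 and the z axis of flask1, either way round below 0.12 rad) or (horizontal distance between stopper3 and flask2_mouth below 0.004 m and z of stopper3 in the frame of flask2_mouth between -0.004 and 0.003 m and angle between the z axis of stopper3 and the z axis of flask2, either way round below 0.12 rad) or (horizontal distance between stopper3 and flask3_mouth below 0.004 m and z of stopper3 in the frame of flask3_mouth between -0.004 and 0.003 m and angle between the z axis of stopper3 and the z axis of flask3, either way round below 0.12 rad) or (horizontal distance between stopper3 and flask4_mouth below 0.004 m and z of stopper3 in the frame of flask4_mouth between -0.004 and 0.003 m and angle between the z axis of stopper3 and the z axis of flask4, either way round below 0.12 rad)) and ((horizontal distance between stopper4 and flask1_mouth below 0.004 m and z of stopper4 in the frame of flask1_mouth between -0.004 and 0.003 m and angle between the z axis of stopper4 and the z axis of flask1, either way round below 0.12 rad) or (horizontal distance between stopper4 and flask2_mouth below 0.004 m and z of stopper4 in the frame of flask2_mouth between -0.004 and 0.003 m and angle between the z axis of stopper4 and the z axis of flask2, either way round below 0.12 rad) or (horizontal distance between stopper4 and flask3_mouth below 0.004 m and z of stopper4 in the frame of flask3_mouth between -0.004 and 0.003 m and angle between the z axis of stopper4 and the z axis of flask3, either way round below 0.12 rad) or (horizontal distance between stopper4 and flask4_mouth below 0.004 m and z of stopper4 in the frame of flask4_mouth between -0.004 and 0.003 m and angle between the z axis of stopper4 and the z axis of flask4, either way round below 0.12 rad)) and linear speed of each of stopper1, stopper2, stopper3, stopper4 below 0.02 m/s and angle between each of flask1, flask2, flask3, flask4's own z axis and vertical below 0.1 rad and height (world z) of each of flask1, flask2, flask3, flask4 below 0.006 m); the robot touches nothing.
It fails at once if a bystander (timer, torch, shoehorn) is moved more than 30 mm (distance of any of timer, torch, shoehorn from where it was at the start of the episode above 0.03 m).
It fails at once if a flask is tipped over (more than 0.6 rad) (angle between any of flask1, flask2, flask3, flask4's own z axis and vertical above 0.6 rad).
Of stopper1, stopper2, stopper3, stopper4 only 3 to 4 are there at a start; the rules pass over those that are not, and their reading is None.
At some moment in a run one of dish, flask1, flask2, flask3, flask4 may be knocked a few centimetres aside while the robot is not near it.
It also fails if it takes over 210 s, if anything falls off the work surface, if the arm or the gripper's body presses on something with over 40 N, if the wrist force passes 120 N, or if a joint passes its speed limit or range.

ROBOT

A 7-joint arm with a two-finger parallel gripper is mounted at the origin on the work surface. World frame = base frame: x ahead of the robot, y to its left, z up, the work surface at z = 0. Lengths are in m, angles in rad, forces in N, time in s.
With the tool pointing down it reaches from about 0.35 to 0.9 m from the base axis. Payload 8.1 kg.
Tool frame: the origin (TCP) lies between the finger pads; the fingertips stand 17 mm ahead of it and the grasp point (between the pads) lies 2 mm behind it; z points along the fingers, y is the line along which they close (so a half turn about z gives the same grasp; the last joint's range is limited). The gripper opens to 92 mm and grips with 3 to 60 N. Pads are 19 mm wide; open, the fingers measure 130 mm over their backs; the gripper's body (75 mm by 190 mm) begins 47 mm behind the grasp point.
Start: joints at [1.084, 0.434, 0.025, 1.573, -0.012, 1.134, -0.075], TCP at [0.234, -0.58, 0.207] pointing down, gripper open.
Joint ranges: [-2.62, 2.62], [-0.44, 2.09], [-1.27, 1.32], [0.08, 2.57], [-1.32, 4.46], [0.12, 2], [-2.74, 2.74]. Speed limits (rad/s): [2.22, 2.22, 3.01, 3.01, 3.14, 3.14, 3.14].

INTERFACE

Orientations are given as a rotation vector (axis times angle).
In Python, from cell import observe, get_image, calibration, sign_off, look_for, regions_of, landmark_of gives the robot as it stands.
- The arm moves only by the tool jog_arm, never from a script. Its argument "plan" is a list of rows, each an object with "offset": the shift along the tool's x, y, z normalised to -1 to 1, where 1 is 0.15 m, a list of three; "twist": the turn, a rotation vector about the tool's x, y, z normalised to -1 to 1, where 1 is 2 pi rad, a list of three; "fingers": the gripper command: -1 is shut, 1 is fully open, values between are in proportion. In form: [{"offset": [x, y, z], "twist": [ax, ay, az], "fingers": fingers}, ...]. A call has 1 to 20 rows; each row is the pose to reach, as a shift and turn from the pose commanded when the call began, along the tool's axes at that moment, turning the shorter way round; what a row does not reach only later rows make up. A row lasts 1/8 s, in which the tool goes at most 62.5 mm and 10.7 degrees, less where a joint would pass 70% of its speed; a pose out of reach is approached as far as the arm can. A call with a number of a shift or a turn outside -1 to 1 is refused whole. A call with a gripper value outside its range is refused whole. The fingers move at their own pace and stop on an object; "newtons" is the grip in N (left out, the last holds). Time passes only in rows, so rows that repeat a pose let the fingers close. It gives the time, the measured TCP pose, the force, the opening and the grip force at its end, in the units of the state.
- observe(): the state, without advancing time (a new reading comes with each control period).
- get_image(name): name is "scene" or "top" or "wrist"; returns the picture (420x560x3 uint8, red, green, blue); there is no depth.
- calibration(name): a dict with "fov_y" (degrees; the focal length in pixels is half the picture's height over the tangent of half this angle, whatever the lens; pixels are square), "cx", "cy" (the principal point, pixels), "k1" (the pictures are not rectified: a ray, as slopes to the right and down, at radius r is drawn at 1 + k1 r^2 times it, then the intrinsics apply), "position" and "attitude" of the camera in the world. Camera axes: x right, y down, z forward; pixel columns grow to the right and rows downward; lengths in m; the calibration is good to about 2 mm. A picture is of the moment at which its call begins: read the wrist's pose just before it. calibration takes no time and is no camera call; for the wrist camera it gives the pose at the moment of the call.
- sign_off(): hands the job in; it is judged then, once.
Trained networks look in the newest picture that a camera, given by its name, has taken for a name from the list of things; names that differ only in an ending like _2 or _b are one class to them, and where a whole thing is asked for, a point or a joint stands for the part that bears it (a point fixed in the world has none). Each returns a list of dicts, best first, with "conf" (0 to 1); they miss things now and then, are a little off and sometimes report something else, mostly with a low value. They report only what shows in the picture. A call takes as long as a camera call. They do not tell look-alikes from the thing itself.
- look_for(thing, camera): "box" ([left, top, width, height] as shares, 0 to 1, of the picture: columns of its width, rows of its height, round what is visible of it).
- regions_of(thing, camera): "region" (420x560 bool, what is visible of it) and "box" ([left, top, width, height] as shares, 0 to 1, of the picture: columns of its width, rows of its height, round what is visible of it).
- landmark_of(thing, camera): "at" ([row, column] as shares, 0 to 1, of the picture: columns of its width, rows of its height: a listed point, or the origin of a listed thing).
The state is a dict: "clock": time; "joints": joint angles; "dq": joint speeds; "joint_efforts": joint torques, N m; "position": TCP position; "ee_rot": TCP orientation; "force": force on the tool from outside, world axes, zero at the start; "ft_torque": the same for the moment, N m; "width": opening from 0.0 (shut) to 1.0 (fully open); "gripper_force": force on a finger pad.
Only numpy, scipy, OpenCV 4.12 (cv2) and the standard library are available. Lean on these libraries where they do the work, as an engineer would, in place of code of your own. Each camera call takes 0.05 s, during which the arm holds its last target. There are 200 camera calls.

## Working session

There is one attempt and no reset: what is moved stays moved. The work goes in short steps, Python scripts to look and compute and a tool call to move; the robot and the scene stay as the last step left them, time stands still between calls to the robot, and variables do not carry over. Pictures are saved under pics/ and viewed, at most 14 in all, crops included, and the job is handed in when it is done.

Besides the shell and the picture viewer there is one more tool, called by a JSON object that holds its "op" and its "data". jog_arm: Moves the arm, as the interface text tells. Scaled input: -1 to 1 covers 0.15 m each way for a shift and 2 pi rad each way for a turn. Its arguments: {"type":"object","properties":{"plan":{"type":"array","items":{"type":"object","properties":{"offset":{"type":"array","items":{"type":"number","minimum":-1,"maximum":1}},"twist":{"type":"array","items":{"type":"number","minimum":-1,"maximum":1}},"fingers":{"type":"number"}}}},"newtons":{"type":"number"}},"required":["plan"]}

```bash
ls; mkdir -p pics; python3 - <<'E'
from cell import *
import cv2,numpy as np
s=observe();print(s)
for n in("scene","top"):
    c=calibration(n);print(n,c)
    im=get_image(n);cv2.imwrite(f"pics/{n}0.png",im[:,:,::-1])
    for t in("rack","rack_bay","rack_pegs","stop","dish","stopper1","flask1_mouth","timer","torch","shoehorn","coasters"):
        print(t,[(round(d["conf"],2),round(d["at"][1]*560,1),round(d["at"][0]*420,1)) for d in landmark_of(t,n)][:9])
E
```

```text
pics
{'clock': 0.0, 'joints': array([ 1.08438361,  0.4352053 ,  0.02495982,  1.5741364 , -0.01159808,
        1.13396592, -0.07510738]), 'dq': array([-0.00120547, -0.00034872,  0.0001141 , -0.00144958,  0.00038815,
        0.00094717, -0.00010932]), 'joint_efforts': array([-6.45871478e-04, -6.67850733e+01,  9.84454639e-01, -3.14464331e+01,
       -6.06876751e-02,  4.26101417e-02,  1.66374571e-04]), 'position': array([ 0.23377906, -0.57903437,  0.20594062]), 'ee_rot': array([-3.08245885e+00, -5.98810123e-01,  6.81853295e-04]), 'force': array([ 0.48809333, -0.12037152,  0.2817864 ]), 'ft_torque': array([-0.00097848, -0.03536797,  0.07298501]), 'gripper_force': 0.0, 'width': 0.99860997217217}
scene {'fov_y': 44.06853230545735, 'cx': 282.32486340587354, 'cy': 203.24245043391926, 'k1': -0.07640425418610523, 'position': array([1.59896737, 0.2735521 , 0.92798564]), 'attitude': array([-1.50590586, -1.87848953,  0.94920867])}
rack [(0.97, 261.3, 247.5), (0.21, 383.5, 214.6)]
rack_bay [(0.69, 283.2, 298.4), (0.62, 306.9, 234.4), (0.61, 237.9, 242.4)]
rack_pegs [(0.86, 288.2, 232.8), (0.67, 386
[... 564 characters left out ...]
0692254623, 'cy': 206.2769121936515, 'k1': -0.08678736281991564, 'position': array([0.34421025, 0.0236922 , 1.29709715]), 'attitude': array([-2.12769023,  2.15656901, -0.1424054 ])}
rack [(0.98, 301.5, 180.8)]
rack_bay [(0.87, 265.7, 185.9)]
rack_pegs []
stop [(0.56, 279.0, 180.2)]
dish [(0.71, 397.1, 192.2)]
stopper1 [(0.67, 319.9, 171.9), (0.67, 293.0, 175.7), (0.52, 312.5, 176.2), (0.38, 337.4, 170.6)]
flask1_mouth [(0.96, 451.4, 256.7), (0.86, 395.9, 242.1), (0.84, 431.0, 287.7), (0.56, 380.8, 293.8), (0.25, 274.1, 182.8)]
timer [(0.81, 197.5, 192.9), (0.29, 255.8, 244.2), (0.25, 347.1, 133.8)]
torch [(0.89, 267.6, 130.3), (0.31, 278.7, 183.0)]
shoehorn [(0.73, 347.2, 132.7)]
coasters []
```

View pics/top0.png

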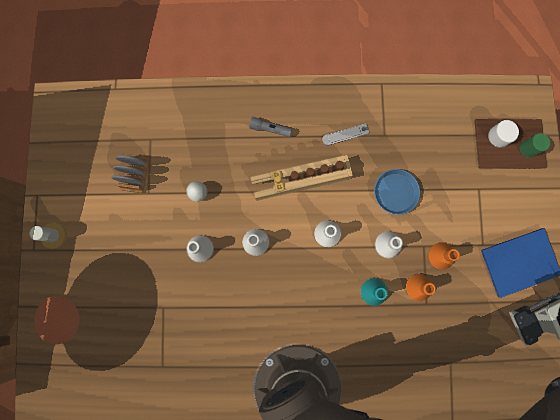

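View pics/scene0.png

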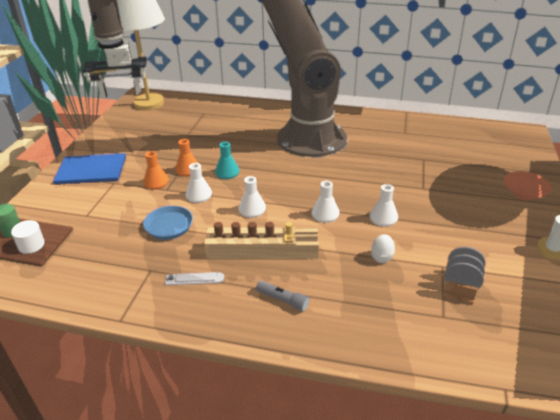

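The top view shows four white flasks at about (200,248), (256,241), (328,233) and (389,243). The rack runs from (253,188) at its open end to (352,165), with the stop near (279,182) and four dark stoppers at columns 290–340. The dish is at (398,192). Three look-alikes are orange or turquoise. The scene view confirms all of this.

```bash
cat > h.py <<'E'
from cell import *
import cv2, numpy as np
from scipy.spatial.transform import Rotation as Ro
def ray(cal,u,v):
    f=210/np.tan(np.radians(cal["fov_y"]/2))
    K=np.array([[f,0,cal["cx"]],[0,f,cal["cy"]],[0,0,1]])
    p=cv2.undistortPoints(np.array([[[u,v]]],float),K,np.array([cal["k1"],0,0,0,0.]))[0,0]
    # exact model: drawn = ray*(1+k1 r^2), same as OpenCV's k1
    d=Ro.from_rotvec(cal["attitude"]).apply([p[0],p[1],1]); return np.array(cal["position"]),d/np.linalg.norm(d)
def proj(cal,X):
    f=210/np.tan(np.radians(cal["fov_y"]/2))
    p=Ro.from_rotvec(cal["attitude"]).inv().apply(np.array(X)-cal["position"]);p=p[:2]/p[2]
    p=p*(1+cal["k1"]*(p@p)); return p*f+[cal["cx"],cal["cy"]]
def onz(cal,u,v,z):
    o,d=ray(cal,u,v); return o+d*(z-o[2])/d[2]
def tri(*obs):
    A=np.zeros((3,3));b=np.zeros(3);R=[]
    for cal,(u,v) in obs:
        o,d=ray(cal,u,v);P=np.eye(3)-np.outer(d,d);A+=P;b+=P@o;R.append((o,P))
    X=np.linalg.solve(A,b);return X,max(np.linalg.norm(P@(X-o)) for o,P in R)
def jog(pos,yaw=None,base=None):
    """normalised offset/twist to bring TCP to pos (tool down, tool y axis at angle yaw mod pi)"""
    s=base or observe();R=Ro.from_rotvec(s["ee_rot"])
    off=R.inv().apply(np.array(pos)-s["position"])/0.15
    tw=np.zeros(3)
    if yaw is not None:
        c=[]
        for a in(yaw,yaw+np.pi):
            y=np.array([np.cos(a),np.sin(a),0]);z=np.array([0,0,-1.])
            T=Ro.from_matrix(np.c_[np.cross(y,z),y,z]);c.append((R.inv()*T).as_rotvec()/(2*np.pi))
        tw=min(c,key=np.linalg.norm)
    return np.round(off,3),np.round(tw,4)
E
python3 - <<'E'
from h import *
S=calibration("scene");T=calibration("top")
pairs={"stop":((292.3,236.4),(279,180.2)),"dish":((166.6,226.2),(397.1,192.2))}
for k,(a,b) in pairs.items(): print(k,*tri((S,a),(T,b)))
m={}
sc=[(386,188),(326,185),(250,179),(195.0,166)]
for n,a in (("flask1",0),):
    for c,cal in(("scene",S),("top",T)):
        get_image(c)
        m[c]=[(d["at"][1]*560,d["at"][0]*420) for d in landmark_of("flask1_mouth",c)]
        k=[(round(d["conf"],2),np.round(d["box"],3)*[560,420,560,420]) for d in look_for("flask1",c)];print(c,*k,sep="\n")
for b in m["top"]:
    for a in m["scene"]:
        X,e=tri((S,a),(T,b))
        if e<.01: print("mouth",X.round(4),round(e,4),np.round(a),np.round(b))
for p in((200,248),(256,241),(328,233),(389,243)): print(p,onz(T,*p,.09).round(3))
for n,p in dict(rackopen=(253,188),rackclosed=(352,165),bay=(265.7,185.9),s1=(293,175.7),s4=(337.4,170.6)).items(): print(n,onz(T,*p,.054).round(3))
print("wrist",calibration("wrist"))
E
```

```text
stop [0.59996402 0.05042728 0.04926418] 0.00784621065435687
dish [ 0.56992689 -0.31453973 -0.00379082] 0.0010964938444100695
scene
(0.97, array([173.04, 140.28,  22.4 ,  38.64]))
(0.95, array([212.8 , 142.38,  27.44,  40.32]))
(0.94, array([184.24, 160.86,  27.44,  41.16]))
(0.89, array([311.36, 178.92,  26.88,  45.78]))
(0.76, array([239.68, 174.3 ,  25.2 ,  44.1 ]))
(0.63, array([143.92, 146.58,  22.4 ,  43.68]))
(0.57, array([371.84, 183.54,  25.76,  44.1 ]))
top
(0.92, array([363.44, 277.2 ,  22.4 ,  30.24]))
(0.88, array([188.72, 235.62,  25.2 ,  24.36]))
(0.86, array([240.8 , 228.9 ,  28.  ,  28.56]))
(0.83, array([408.24, 272.58,  24.64,  27.72]))
(0.78, array([428.96, 241.92,  29.12,  28.98]))
(0.72, array([374.64, 231.  ,  27.44,  25.2 ]))
(0.7, array([315.84, 221.34,  28.  ,  25.2 ]))
mouth [ 0.2789 -0.2306  0.096 ] 0.0032 [222. 147.] [379. 292.]
mouth [ 0.4055 -0.2756  0.11  ] 0.0032 [196. 163.] [397. 244.]
mouth [ 0.5202 -0.2482  0.2482] 0.0037 [182. 143.] [395. 195.]
mouth [ 0.2924 -0.3611  0.105 ] 0.002 [182. 143.] [428. 286.]
mouth [ 0.3713 -0.4364  0.1079] 0.0064 [148. 152.] [452. 257.]
(200, 248) [0.404 0.264 0.09 ]
(256, 241) [0.422 0.108 0.09 ]
(328, 233) [ 0.442 -0.092  0.09 ]
(389, 243) [ 0.411 -0.261  0.09 ]
rackopen [0.579 0.119 0.054]
rackclosed [ 0.643 -0.172  0.054]
bay [0.584 0.082 0.054]
s1 [0.613 0.002 0.054]
s4 [ 0.627 -0.128  0.054]
wrist {'fov_y': 64.62661511342316, 'cx': 273.18538103134046, 'cy': 208.88139312659965, 'k1': -0.06757561901500451, 'position': array([ 0.30041674, -0.55241627,  0.38511851]), 'attitude': array([ 2.4107976 , -1.6287476 , -0.22140432])}
```

{"op": "jog_arm", "data": {"plan": [{"offset": [0.3,-0.2,-0.3],"twist": [0,0,0],"fingers": 1},{"offset": [0.93,-0.667,-0.3],"twist": [0,0,-0.2233],"fingers": 1},{"offset": [0.93,-0.667,-0.3],"twist": [0,0,-0.2233],"fingers": 1},{"offset": [0.93,-0.667,-0.3],"twist": [0,0,-0.2233],"fingers": 1},{"offset": [0.93,-0.667,-0.3],"twist": [0,0,-0.2233],"fingers": 1},{"offset": [0.93,-0.667,-0.3],"twist": [0,0,-0.2233],"fingers": 1},{"offset": [0.93,-0.667,-0.3],"twist": [0,0,-0.2233],"fingers": 1},{"offset": [0.93,-0.667,-0.3],"twist": [0,0,-0.2233],"fingers": 1},{"offset": [0.93,-0.667,-0.3],"twist": [0,0,-0.2233],"fingers": 1},{"offset": [0.93,-0.667,-0.3],"twist": [0,0,-0.2233],"fingers": 1}]}}

```text
clock: 2.75
position: [0.3258, -0.4346, 0.2518]
ee_rot: [1.97, 2.447, 0.0]
force: [0.3, 0.2, 0.0]
width: 1.0
gripper_force: 0.0
```

{"op": "jog_arm", "data": {"plan": [{"offset": [0.811,0.802,0],"twist": [0,0,0],"fingers": 1},{"offset": [0.811,0.802,0],"twist": [0,0,0],"fingers": 1},{"offset": [0.811,0.802,0],"twist": [0,0,0],"fingers": 1},{"offset": [0.811,0.802,0],"twist": [0,0,0],"fingers": 1}]}}

```text
clock: 3.25
position: [0.4197, -0.2861, 0.2521]
ee_rot: [1.963, 2.452, 0.002]
force: [0.5, -0.7, 0.4]
width: 1.002
gripper_force: 0.0
```

{"op": "jog_arm", "data": {"plan": [{"offset": [0.811,0.802,0],"twist": [0,0,0],"fingers": 1},{"offset": [0.811,0.802,0],"twist": [0,0,0],"fingers": 1},{"offset": [0.811,0.802,0],"twist": [0,0,0],"fingers": 1},{"offset": [0.811,0.802,0],"twist": [0,0,0],"fingers": 1},{"offset": [0.811,0.802,0],"twist": [0,0,0],"fingers": 1},{"offset": [0.811,0.802,0],"twist": [0,0,0],"fingers": 1}]}}

```text
clock: 4.0
position: [0.508, -0.1474, 0.2516]
ee_rot: [1.973, 2.444, -0.001]
force: [0.7, 0.2, -0.3]
width: 1.003
gripper_force: 0.0
```

```bash
cat >> h.py <<'E'
import json
def shot(tag,things,view=False):
    cal=calibration("wrist");im=get_image("wrist");cv2.imwrite(f"pics/{tag}.png",im[:,:,::-1])
    r={}
    for t in things: r[t]=[(round(d["conf"],2),d["at"][1]*560,d["at"][0]*420) for d in landmark_of(t,"wrist") if d["conf"]>.25]
    json.dump(dict(cal={k:np.asarray(v).tolist() for k,v in cal.items()},r=r),open(f"{tag}.json","w"))
    return cal,r
E
python3 - <<'E'
from h import *
cal,r=shot("w1",["flask1_mouth","stop","rack_bay","rack_pegs","stopper1","dish"])
z=dict(flask1_mouth=.108,stop=.054,rack_bay=.04,rack_pegs=.054,stopper1=.04,dish=0)
for t,l in r.items():
    for c,u,v in l: print(t,c,round(u),round(v),onz(cal,u,v,z[t]).round(4))
E
```

```text
flask1_mouth 0.86 40 221 [ 0.274  -0.2291  0.108 ]
stop 0.63 399 16 [0.5994 0.053  0.054 ]
rack_pegs 0.81 396 19 [0.5968 0.0496 0.054 ]
stopper1 0.97 391 72 [ 6.101e-01 -5.000e-04  4.000e-02]
stopper1 0.91 382 191 [ 0.639  -0.1325  0.04  ]
stopper1 0.79 387 111 [ 0.6181 -0.0419  0.04  ]
stopper1 0.64 385 150 [ 0.6286 -0.0856  0.04  ]
dish 0.74 290 289 [ 0.5669 -0.3055  0.    ]
dish 0.4 184 248 [ 0.4073 -0.2748 -0.    ]
```

View pics/w1.png

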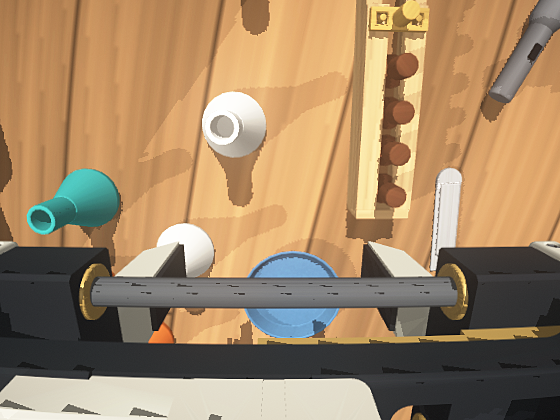

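{"op": "jog_arm", "data": {"plan": [{"offset": [0.811,0.802,0],"twist": [0,0,0],"fingers": 1},{"offset": [0.811,0.802,0],"twist": [0,0,0],"fingers": 1},{"offset": [0.811,0.802,0],"twist": [0,0,0],"fingers": 1},{"offset": [0.811,0.802,0],"twist": [0,0,0],"fingers": 1},{"offset": [0.811,0.802,0],"twist": [0,0,0],"fingers": 1},{"offset": [0.811,0.802,0],"twist": [0,0,0],"fingers": 1}]}}

```text
clock: 5.1
position: [0.5998, -0.0025, 0.2518]
ee_rot: [1.971, 2.445, -0.001]
force: [-0.2, 0.3, 0.3]
width: 1.001
gripper_force: 0.0
```

```bash
python3 - <<'E'
from h import *
cal,r=shot("w2",["flask1_mouth","stop","rack_bay","rack_pegs","stopper1","dish"])
z=dict(flask1_mouth=.108,stop=.054,rack_bay=.04,rack_pegs=.054,stopper1=.04,dish=0)
for t,l in r.items():
    for c,u,v in l: print(t,c,round(u),round(v),onz(cal,u,v,z[t]).round(4))
c1=json.load(open("w1.json"))
for t,l in r.items():
    for c,u,v in l:
        for cc,a,b in c1["r"].get(t,[]):
            X,e=tri((cal,(u,v)),(c1["cal"],(a,b)))
            if e<.005 and abs(X[2]-z[t])<.025: print("TRI",t,X.round(4),round(e,4))
E
```

```text
stop 0.6 154 47 [0.4449 0.1132 0.054 ]
stop 0.59 280 213 [ 0.6152 -0.037   0.054 ]
rack_bay 0.68 280 98 [0.5873 0.0899 0.04  ]
rack_pegs 0.67 280 135 [0.5961 0.0512 0.054 ]
stopper1 0.95 280 178 [0.6067 0.0013 0.04  ]
stopper1 0.92 282 248 [ 0.6284 -0.085   0.04  ]
stopper1 0.71 281 212 [ 0.6177 -0.0402  0.04  ]
stopper1 0.62 283 279 [ 0.639  -0.1278  0.04  ]
TRI rack_pegs [0.5968 0.0507 0.0518] 0.0007
TRI stopper1 [6.082e-01 3.000e-04 4.080e-02] 0.0019
TRI stopper1 [ 0.6287 -0.0856  0.039 ] 0.0002
TRI stopper1 [ 0.6184 -0.0413  0.0373] 0.0006
TRI stopper1 [ 0.6412 -0.1331  0.0311] 0.0012
```

View pics/w2.png

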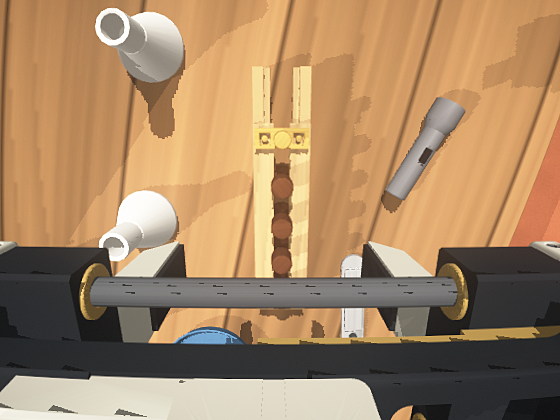

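The first wrist view shows the stop handle at (405,15) and four stopper knobs at (404,66), (401,111), (398,154) and (395,196). A flask mouth is at (222,125). The second shows the stop handle top at (282,139), the rack near-vertical at columns 253–311, and flask mouths at (115,27) and (117,246).

```bash
python3 - <<'E'
from h import *
a=json.load(open("w1.json"))["cal"];b=json.load(open("w2.json"))["cal"]
print("handle top",tri((a,(405,14)),(b,(282,139))),onz(b,282,139,.092),onz(a,405,14,.092))
kn1=[(404,66),(401,111),(398,154),(395,196)];kn2=[(282,186),(282,226),(282,261)]
for p,q in zip(kn1,kn2): print("knob",tri((a,p),(b,q)))
for p in kn1: print(onz(a,*p,.092))
im=cv2.imread("pics/w2.png");
# rack edges (z=.054) by gradient along rows
g=cv2.cvtColor(im,cv2.COLOR_BGR2LAB)[:,:,2].astype(int)
for v in (75,85,95,105,115,165,200):
    row=cv2.GaussianBlur(im,(5,3),0)[v].astype(int).sum(1);d=np.abs(np.diff(row))
    l=240+d[240:266].argmax();r=298+d[298:325].argmax();print(v,l,r,onz(b,l,v,.054)[:2].round(4),onz(b,r,v,.054)[:2].round(4))
P=tri((a,(222,125)),(b,(117,246)));print("flask mouth",P)
print(jog([.5965,.0507,.12],np.radians(13.3)))
E
```

```text
handle top (array([0.59799716, 0.04823438, 0.07649557]), np.float64(6.0788315610807015e-05)) [0.59745739 0.04907205 0.092     ] [0.59333779 0.04277914 0.092     ]
knob (array([6.08810581e-01, 8.95087835e-05, 8.17086621e-02]), np.float64(0.0002508888801230395))
knob (array([ 0.61802628, -0.04283145,  0.08410141]), np.float64(0.00017308982951406298))
knob (array([ 0.62798416, -0.08489778,  0.08219754]), np.float64(0.0005507884247285658))
[ 0.60560147 -0.0023034   0.092     ]
[ 0.61501534 -0.04352405  0.092     ]
[ 0.62467053 -0.08494767  0.092     ]
[ 0.63489563 -0.1278122   0.092     ]
75 262 310 [0.5634 0.1084] [0.6135 0.1194]
85 261 310 [0.5644 0.0982] [0.6159 0.1094]
95 262 310 [0.5676 0.0883] [0.6183 0.0993]
105 252 310 [0.5591 0.0758] [0.6208 0.0891]
115 262 310 [0.5719 0.0677] [0.6233 0.0788]
165 252 309 [0.5719 0.0114] [0.6352 0.0251]
200 252 308 [ 0.5799 -0.0288] [ 0.6438 -0.015 ]
flask mouth (array([ 0.44771795, -0.09486108,  0.10496811]), np.float64(0.0016190082828603535))
(array([0.343, 0.05 , 0.879]), array([ 0.    ,  0.    , -0.0027]))
```

{"op": "jog_arm", "data": {"plan": [{"offset": [0.35,0.06,0],"twist": [0,0,0],"fingers": 0.2},{"offset": [0.35,0.06,0],"twist": [0,0,0],"fingers": 0.2},{"offset": [0.35,0.06,0.7],"twist": [0,0,0],"fingers": 0.2},{"offset": [0.35,0.06,0.7],"twist": [0,0,0],"fingers": 0.2},{"offset": [0.35,0.06,0.7],"twist": [0,0,0],"fingers": 0.2},{"offset": [0.35,0.06,0.7],"twist": [0,0,0],"fingers": 0.2},{"offset": [0.35,0.06,0.7],"twist": [0,0,0],"fingers": 0.2}]}}

```text
clock: 6.32
position: [0.5992, 0.0528, 0.149]
ee_rot: [1.968, 2.446, 0.004]
force: [-0.2, -0.7, -0.7]
width: 0.601
gripper_force: 0.0
```

{"op": "jog_arm", "data": {"plan": [{"offset": [0,0,0.2],"twist": [0,0,0],"fingers": 0.2},{"offset": [0,0,0.4],"twist": [0,0,0],"fingers": 0.2},{"offset": [0,0,0.4],"twist": [0,0,0],"fingers": 0.2},{"offset": [0,0,0.4],"twist": [0,0,0],"fingers": 0.2}]}}

```text
clock: 6.82
position: [0.5989, 0.0528, 0.0885]
ee_rot: [1.968, 2.447, 0.003]
force: [0.4, -0.9, 0.7]
width: 0.603
gripper_force: 0.0
```

{"op": "jog_arm", "data": {"plan": [{"offset": [0,0,0],"twist": [0,0,0],"fingers": -1},{"offset": [0,0,0],"twist": [0,0,0],"fingers": -1},{"offset": [0,0,0],"twist": [0,0,0],"fingers": -1},{"offset": [0,0,0],"twist": [0,0,0],"fingers": -1},{"offset": [0,0,0],"twist": [0,0,0],"fingers": -1}], "newtons": 20}}

```text
clock: 7.45
position: [0.5977, 0.0524, 0.0867]
ee_rot: [-1.969, -2.448, 0.0]
force: [0.4, -0.1, 0.4]
width: 0.104
gripper_force: 0.0
```

```bash
python3 - <<'E'
from h import *
s=observe();print(s["clock"],s["width"],s["gripper_force"])
import numpy as np
w=get_image("wrist");t=get_image("top");s=get_image("scene")
A=cv2.resize(s[170:290,170:370],(800,480));B=cv2.resize(w,(400,300))
cv2.imwrite("pics/g1.png",np.vstack([A[:300],np.hstack([B,cv2.resize(t[140:230,220:340],(400,300))])])[:,:,::-1])
s=observe();print(s["clock"],s["width"],s["gripper_force"])
E
```

```text
7.45 0.10404363457054693 0.0
7.6 0.011482083281876445 0.0
```

View pics/g1.png

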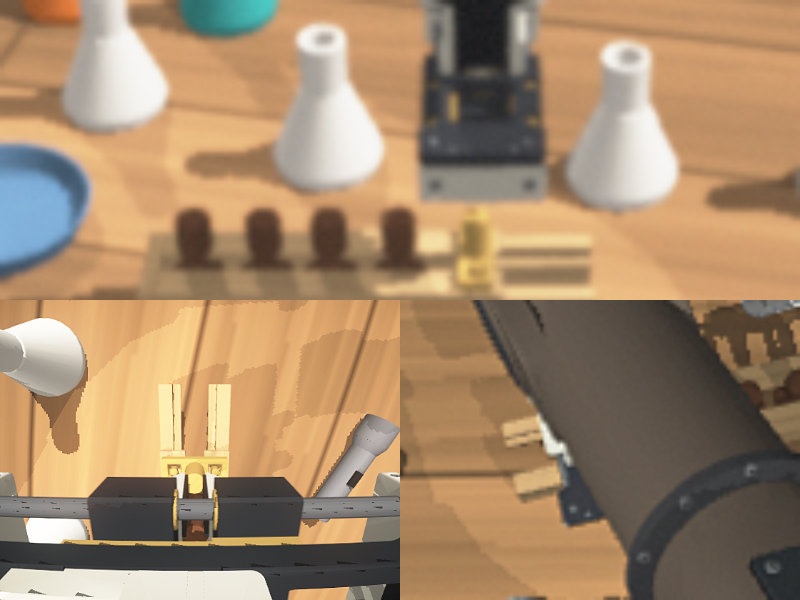

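The stop's handle was missed. In the wrist crop (scaled) it sits ahead of the closed fingers at about (195,480). I'll work out why.

```bash
python3 - <<'E'
from h import *
S=calibration("scene");w=calibration("wrist");s=observe();p=s["position"];print(p,s["width"])
for dz in(0,-.017): 
  X=p+[0,0,dz];print("proj scene crop",(proj(S,X)-[170,170])*[4,4],"wrist",proj(w,X))
print("handle top in scene crop",(proj(S,[.597,.05,.092])-[170,170])*4)
print("handle onz",onz(w,273,246,.092),onz(w,273,246,.08))
im=get_image("wrist");cv2.imwrite("pics/g2.png",cv2.resize(im[180:360,190:360],(680,720))[:600,:,::-1])
E
```

```text
[0.59773255 0.05247513 0.08665904] 0.011482083281876445
proj scene crop [480.687816   218.93175019] wrist [273.48676785 246.72736943]
proj scene crop [480.79706982 239.36614544] wrist [273.47396969 236.50136174]
handle top in scene crop [477.10241206 211.22452006]
handle onz [0.59691157 0.05494872 0.092     ] [0.59792545 0.05024352 0.08      ]
```

View pics/g2.png

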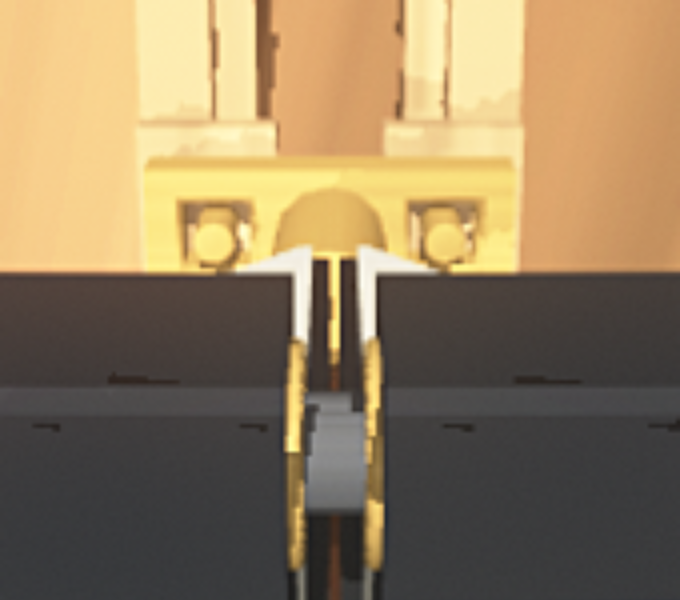

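```bash
python3 - <<'E'
from h import *
w=calibration("wrist");s=observe();p=s["position"];R=Ro.from_rotvec(s["ee_rot"])
print(s["width"],s["gripper_force"],s["ee_rot"])
print("cam in tool",R.inv().apply(w["position"]-p),"axis",R.inv().apply(Ro.from_rotvec(w["attitude"]).apply([0,0,1])))
for y in(.049,.003):
  for x in(0,.0095):
    for z in(.017,0,-.017,-.04): print(y,x,z,proj(w,p+R.apply([x,y,z])).round(0),proj(w,p+R.apply([x,-y,z])).round(0))
# handle geometry expected in this view
for r in ([0,0],[.009,0]): print("handle",proj(w,np.array([.597,.05,.092])+R.apply([r[0],0,0])),proj(w,np.array([.597,.05,.062])+R.apply([r[0],0,0])))
print("bar front edge", proj(w,np.array([.597,.05,.062])+R.apply([.011,.03,0])),proj(w,np.array([.597,.05,.062])+R.apply([.011,-.03,0])))
E
```

```text
0.0008368868585513299 0.0 [-1.96905477e+00 -2.44789319e+00  7.40258844e-05]
cam in tool [ 7.20165658e-02 -4.99467996e-05 -1.78398841e-01] axis [-2.66755989e-01 -6.50167379e-04  9.63763882e-01]
0.049 0 0.017 [352. 236.] [195. 236.]
0.049 0 0 [358. 246.] [189. 247.]
0.049 0 -0.017 [366. 259.] [181. 259.]
0.049 0 -0.04 [379. 279.] [168. 279.]
0.049 0.0095 0.017 [353. 222.] [194. 222.]
0.049 0.0095 0 [359. 231.] [188. 231.]
0.049 0.0095 -0.017 [367. 242.] [180. 242.]
0.049 0.0095 -0.04 [381. 260.] [166. 260.]
0.003 0 0.017 [278. 237.] [269. 237.]
0.003 0 0 [279. 247.] [268. 247.]
0.003 0 -0.017 [279. 259.] [268. 259.]
0.003 0 -0.04 [280. 279.] [267. 279.]
0.003 0.0095 0.017 [278. 222.] [269. 222.]
0.003 0.0095 0 [279. 231.] [268. 231.]
0.003 0.0095 -0.017 [279. 242.] [268. 242.]
0.003 0.0095 -0.04 [280. 260.] [267. 260.]
handle [271.27321622 254.03942099] [271.54640967 235.68847393]
handle [271.22664595 239.03304293] [271.50985061 222.48672908]
bar front edge [318.30438021 219.44633415] [224.72116667 219.54703442]
```

The fingertip corners seen at (186,244) and (362,244) fit tips about 17 mm behind the reported TCP, not ahead of it. That is why the grasp closed above the handle. I'll test this safely by going 34 mm lower with the fingers wide open, straddling the rack, and then closing gently.

{"op": "jog_arm", "data": {"plan": [{"offset": [-0.027,0,0],"twist": [0,0,0],"fingers": 1},{"offset": [-0.027,0,0],"twist": [0,0,0],"fingers": 1},{"offset": [-0.027,0,0],"twist": [0,0,0],"fingers": 1},{"offset": [-0.027,0,0],"twist": [0,0,0],"fingers": 1},{"offset": [-0.027,0,0],"twist": [0,0,0],"fingers": 1},{"offset": [-0.027,0,0],"twist": [0,0,0],"fingers": 1},{"offset": [-0.027,0,0],"twist": [0,0,0],"fingers": 1},{"offset": [-0.027,0,0.12],"twist": [0,0,0],"fingers": 1},{"offset": [-0.027,0,0.22],"twist": [0,0,0],"fingers": 1},{"offset": [-0.027,0,0.22],"twist": [0,0,0],"fingers": 1}]}}

```text
clock: 8.9
position: [0.5971, 0.0482, 0.0516]
ee_rot: [-1.967, -2.446, 0.004]
force: [-0.2, 0.5, 0.3]
width: 0.993
gripper_force: 0.0
```

{"op": "jog_arm", "data": {"plan": [{"offset": [0,0,0],"twist": [0,0,0],"fingers": -1},{"offset": [0,0,0],"twist": [0,0,0],"fingers": -1},{"offset": [0,0,0],"twist": [0,0,0],"fingers": -1},{"offset": [0,0,0],"twist": [0,0,0],"fingers": -1},{"offset": [0,0,0],"twist": [0,0,0],"fingers": -1},{"offset": [0,0,0],"twist": [0,0,0],"fingers": -1},{"offset": [0,0,0],"twist": [0,0,0],"fingers": -1},{"offset": [0,0,0],"twist": [0,0,0],"fingers": -1},{"offset": [0,0,0],"twist": [0,0,0],"fingers": -1}], "newtons": 5}}

```text
clock: 10.02
position: [0.5986, 0.0485, 0.0537]
ee_rot: [-1.969, -2.448, 0.0]
force: [0.1, 0.0, 0.4]
width: 0.195
gripper_force: 5.0
```

{"op": "jog_arm", "data": {"plan": [{"offset": [0,0,0],"twist": [0,0,0],"fingers": -1},{"offset": [0,0,-0.1],"twist": [0,0,0],"fingers": -1},{"offset": [0,0,-0.3],"twist": [0,0,0],"fingers": -1},{"offset": [0,0,-0.7],"twist": [0,0,0],"fingers": -1},{"offset": [-0.768,-0.239,-0.7],"twist": [0,0,0],"fingers": -1},{"offset": [-0.768,-0.239,-0.7],"twist": [0,0,0],"fingers": -1},{"offset": [-0.768,-0.239,-0.7],"twist": [0,0,0],"fingers": -1}], "newtons": 20}}

```text
clock: 10.9
position: [0.5876, -0.0788, 0.1594]
ee_rot: [1.979, 2.437, -0.005]
force: [0.5, 0.3, -1.6]
width: 0.187
gripper_force: 20.0
```

{"op": "jog_arm", "data": {"plan": [{"offset": [-0.768,-0.239,0],"twist": [0,0,0],"fingers": -1},{"offset": [-0.768,-0.239,0],"twist": [0,0,0],"fingers": -1},{"offset": [-0.768,-0.239,0],"twist": [0,0,0],"fingers": -1}]}}

```text
clock: 11.28
position: [0.5768, -0.198, 0.1589]
ee_rot: [1.978, 2.439, -0.004]
force: [-0.1, 0.9, -0.0]
width: 0.188
gripper_force: 20.0
```

```bash
python3 - <<'E'
from h import *
s=observe();print(s["position"],s["width"],s["gripper_force"],s["clock"])
S=calibration("scene");T=calibration("top")
# dish via rim regions
for n,c in(("scene",S),("top",T)):
    get_image(n)
    for d in regions_of("dish",n)[:2]:
        ys,xs=np.nonzero(d["region"]);h=cv2.convexHull(np.c_[xs,ys].astype(np.int32));(u,v),ax,an=cv2.fitEllipse(h)
        print(n,d["conf"],u,v,ax,onz(c,u,v,.02).round(4),[ (round(e["conf"],2),onz(c,e["at"][1]*560,e["at"][0]*420,0).round(4)) for e in landmark_of("dish",n)[:2]])
# flasks now, all views
    print(n,[(round(e["conf"],2),onz(c,e["at"][1]*560,e["at"][0]*420,.108).round(3)[:2]) for e in landmark_of("flask1_mouth",n)])
print(jog([.568,-.312,.154]))
E
```

```text
[ 0.57680461 -0.19796291  0.15894346] 0.18769980101490144 19.99950259923935 11.275
scene 0.96 168.1582489013672 222.2117462158203 (34.06291580200195, 48.9237174987793) [ 0.5789 -0.301   0.02  ] [(0.64, array([ 0.5756, -0.3049,  0.    ])), (0.16, array([0.7674, 0.0743, 0.    ]))]
scene [(0.95, array([ 0.292, -0.223])), (0.92, array([ 0.387, -0.428]))]
top 0.52 131.88729858398438 171.99217224121094 (40.85643005371094, 43.077720642089844) [0.6406 0.4912 0.02  ] []
top [(0.86, array([ 0.413, -0.272])), (0.7, array([ 0.276, -0.225]))]
(array([-0.776, -0.242,  0.033]), array([0., 0., 0.]))
```

{"op": "jog_arm", "data": {"plan": [{"offset": [-0.715,-0.2,0],"twist": [0,0,0],"fingers": -1},{"offset": [-0.715,-0.2,0],"twist": [0,0,0],"fingers": -1},{"offset": [-0.715,-0.2,0],"twist": [0,0,0],"fingers": -1},{"offset": [-0.715,-0.2,0],"twist": [0,0,0],"fingers": -1},{"offset": [-0.715,-0.2,0.4],"twist": [0,0,0],"fingers": -1},{"offset": [-0.715,-0.2,0.8],"twist": [0,0,0],"fingers": -1},{"offset": [-0.715,-0.2,0.9],"twist": [0,0,0],"fingers": -1},{"offset": [-0.715,-0.2,0.95],"twist": [0,0,0],"fingers": -1},{"offset": [-0.715,-0.2,1.0],"twist": [0,0,0],"fingers": -1},{"offset": [-0.715,-0.2,1.0],"twist": [0,0,0],"fingers": -1}]}}

```text
clock: 12.92
position: [0.5724, -0.3033, 0.0098]
ee_rot: [1.968, 2.447, 0.001]
force: [0.5, -0.3, -0.6]
width: 0.189
gripper_force: 20.0
```

{"op": "jog_arm", "data": {"plan": [{"offset": [0,0,0],"twist": [0,0,0],"fingers": 0},{"offset": [0,0,0],"twist": [0,0,0],"fingers": 0},{"offset": [0,0,0],"twist": [0,0,0],"fingers": 0},{"offset": [0,0,0],"twist": [0,0,0],"fingers": 0},{"offset": [0,0,-0.5],"twist": [0,0,0],"fingers": 0},{"offset": [0,0,-1],"twist": [0,0,0],"fingers": 0},{"offset": [0,0,-1],"twist": [0,0,0],"fingers": 0},{"offset": [0,0,-1],"twist": [0,0,0],"fingers": 0}]}}

```text
clock: 13.92
position: [0.5731, -0.3036, 0.1614]
ee_rot: [1.966, 2.444, 0.002]
force: [0.6, -0.3, 0.1]
width: 0.501
gripper_force: 0.0
```

```bash
python3 - <<'E'
from h import *
s=observe();print(s["position"],s["width"],s["gripper_force"],s["clock"])
a=get_image("scene");b=get_image("top");w=get_image("wrist")
cv2.imwrite("pics/d1.png",np.hstack([cv2.resize(a[110:310,100:420],(640,400)) [:, :400],cv2.resize(w,(400,300),)[:,:].repeat(1,0) if 0 else cv2.resize(w,(400,400))])[:,:,::-1])
E
```

```text
[ 0.57307668 -0.303558    0.16136817] 0.5009338048483409 0.0 13.925
```

View pics/d1.png

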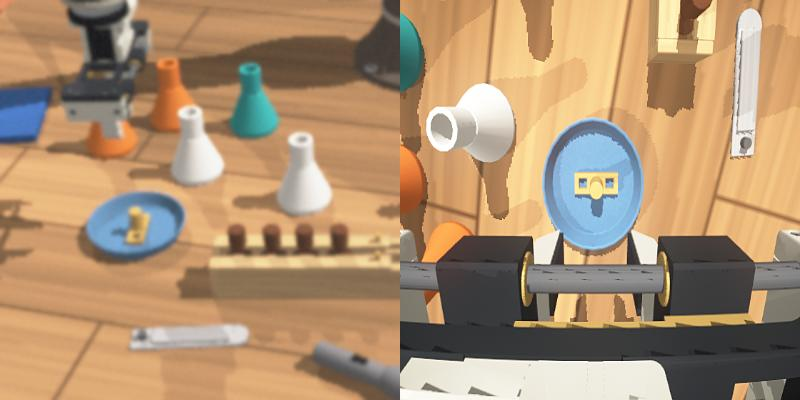

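The stop bar lies let go at the centre of the dish (wrist crop (596,185)). The white flask D's mouth shows at (445,130) in the same crop. Next I'll measure D, go to stopper 1, and measure A on the way.

```bash
cat >> h.py <<'E'
def mouths(tag,prev=()):
    cal,r=shot(tag,["flask1_mouth"])
    for c,u,v in r["flask1_mouth"]:
        print(tag,c,round(u),round(v),onz(cal,u,v,.108)[:2].round(4))
        for p in prev:
            P=json.load(open(p+".json"))
            for cc,a,b in P["r"]["flask1_mouth"]:
                X,e=tri((cal,(u,v)),(P["cal"],(a,b)))
                if e<.004 and abs(X[2]-.108)<.02: print("   TRI",p,X.round(4),round(e,4))
E
python3 - <<'E'
from h import *
mouths("m1",["w1"])
print(jog([.6085,.0005,.16],np.radians(12.4)))
E
```

```text
m1 0.66 57 136 [ 0.411 -0.275]
(array([ 1.921,  0.679, -0.018]), array([-0.0003, -0.0002, -0.0001]))
```

{"op": "jog_arm", "data": {"plan": [{"offset": [0.96,0.34,0],"twist": [0,0,0],"fingers": 0.5},{"offset": [0.96,0.34,0],"twist": [0,0,0],"fingers": 0.5},{"offset": [0.96,0.34,0],"twist": [0,0,0],"fingers": 0.5},{"offset": [0.96,0.34,0],"twist": [0,0,0],"fingers": 0.5},{"offset": [0.96,0.34,0],"twist": [0,0,0],"fingers": 0.5}]}}

```text
clock: 14.8
position: [0.5901, -0.1528, 0.1579]
ee_rot: [-1.97, -2.446, 0.002]
force: [0.3, -1.0, 0.2]
width: 0.75
gripper_force: 0.0
```

```bash
python3 - <<'E'
from h import *
mouths("m2",["w1","m1"])
cal=calibration("wrist");print([(round(d["conf"],2),d["at"][1]*560,d["at"][0]*420,onz(cal,d["at"][1]*560,d["at"][0]*420,.04).round(4)) for d in landmark_of("stopper1","wrist")])
print(jog([.6085,.0005,.16],np.radians(12.4)))
E
```

```text
[(0.96, 335.496, 27.215999999999998, array([ 0.6093, -0.0012,  0.04  ])), (0.95, 329.672, 186.9, array([ 0.6379, -0.1321,  0.04  ])), (0.66, 331.57599999999996, 130.998, array([ 0.627 , -0.0835,  0.04  ])), (0.56, 332.584, 83.202, array([ 0.6179, -0.0446,  0.04  ]))]
(array([ 0.976,  0.336, -0.012]), array([-0.0001,  0.    , -0.0005]))
```

View pics/m2.png

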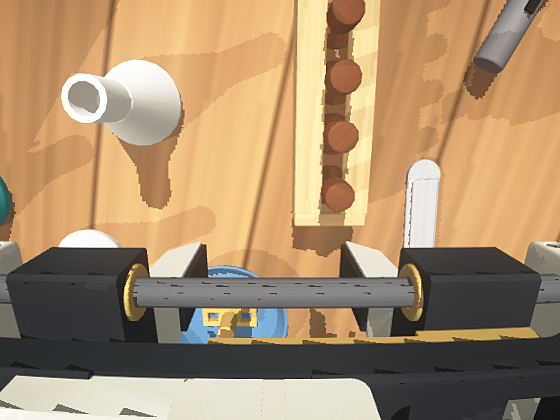

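Flask A's mouth centre is at (86,98) by eye. The four stopper knobs are at (347,10), (344,76), (341,136) and (338,195), and the network's positions agree with the earlier measurement.

{"op": "jog_arm", "data": {"plan": [{"offset": [0.976,0.336,0],"twist": [0,0,0],"fingers": 0.3},{"offset": [0.976,0.336,0],"twist": [0,0,0],"fingers": 0.3},{"offset": [0.976,0.336,0],"twist": [0,0,0],"fingers": 0.3},{"offset": [0.976,0.336,0],"twist": [0,0,0],"fingers": 0.3},{"offset": [0.976,0.336,0.35],"twist": [0,0,0],"fingers": 0.3},{"offset": [0.976,0.336,0.69],"twist": [0,0,0],"fingers": 0.3},{"offset": [0.976,0.336,0.69],"twist": [0,0,0],"fingers": 0.3},{"offset": [0.976,0.336,0.69],"twist": [0,0,0],"fingers": 0.3}]}}

```text
clock: 15.95
position: [0.6096, 0.0013, 0.0568]
ee_rot: [1.97, 2.445, 0.001]
force: [0.4, -0.7, 0.6]
width: 0.652
gripper_force: 0.0
```

{"op": "jog_arm", "data": {"plan": [{"offset": [0,0,0],"twist": [0,0,0],"fingers": -1},{"offset": [0,0,0],"twist": [0,0,0],"fingers": -1},{"offset": [0,0,0],"twist": [0,0,0],"fingers": -1},{"offset": [0,0,0],"twist": [0,0,0],"fingers": -1},{"offset": [0,0,0],"twist": [0,0,0],"fingers": -1},{"offset": [0,0,0],"twist": [0,0,0],"fingers": -1}], "newtons": 15}}

```text
clock: 16.7
position: [0.6085, 0.0023, 0.0554]
ee_rot: [1.969, 2.448, -0.0]
force: [-1.8, -0.9, 3.6]
width: 0.255
gripper_force: 15.0
```

```bash
python3 - <<'E'
from h import *
mouths("m3",["w1","w2","m1"])
c={t:json.load(open(t+".json"))["cal"] for t in("w1","w2","m2")}
print("A",tri((c["w1"],(222,125)),(c["m2"],(86,98)),(c["w2"],(117,246))),[onz(c[k],*p,.108).round(4) for k,p in(("w1",(222,125)),("m2",(86,98)),("w2",(117,246)))])
print("jog to bay",jog([.5880,.0935,observe()["position"][2]],np.radians(12.4)))
E
```

```text
A (array([ 0.44756827, -0.09503568,  0.10531431]), np.float64(0.0017303046090746202)) [array([ 0.4468, -0.0939,  0.108 ]), array([ 0.4485, -0.0953,  0.108 ]), array([ 0.4504, -0.0941,  0.108 ])]
jog to bay (array([ 0.623, -0.003, -0.   ]), array([ 0.    ,  0.    , -0.0001]))
```

{"op": "jog_arm", "data": {"plan": [{"offset": [0.1,0,0],"twist": [0,0,0],"fingers": -1},{"offset": [0.22,0,0],"twist": [0,0,0],"fingers": -1},{"offset": [0.34,0,0],"twist": [0,0,0],"fingers": -1},{"offset": [0.46,0,0],"twist": [0,0,0],"fingers": -1},{"offset": [0.56,0,0],"twist": [0,0,0],"fingers": -1},{"offset": [0.62,0,0],"twist": [0,0,0],"fingers": -1},{"offset": [0.62,0,0],"twist": [0,0,0],"fingers": -1}]}}

```text
clock: 17.68
position: [0.5883, 0.0945, 0.0553]
ee_rot: [-1.967, -2.449, -0.001]
force: [-1.2, 2.8, 5.4]
width: 0.25
gripper_force: 15.0
```

{"op": "jog_arm", "data": {"plan": [{"offset": [0,0,-0.15],"twist": [0,0,0],"fingers": -1},{"offset": [0,0,-0.5],"twist": [0,0,0],"fingers": -1},{"offset": [0,0,-0.8],"twist": [0,0,0],"fingers": -1},{"offset": [0,0,-0.8],"twist": [0,0,0],"fingers": -1},{"offset": [0,0,-0.8],"twist": [0,0,0],"fingers": -1}]}}

```text
clock: 18.3
position: [0.588, 0.0924, 0.1743]
ee_rot: [-1.97, -2.447, 0.002]
force: [-0.5, 0.3, -1.1]
width: 0.255
gripper_force: 15.0
```

```bash
python3 - <<'E'
from h import *
s=observe();print(s["position"],s["width"],s["force"])
mouths("m4",["w1","w2","m1","m3"])
E
```

```text
[0.58799229 0.09236488 0.17427495] 0.25482142253488727 [-0.52360704  0.33074469 -1.08940341]
```

View pics/m4.png

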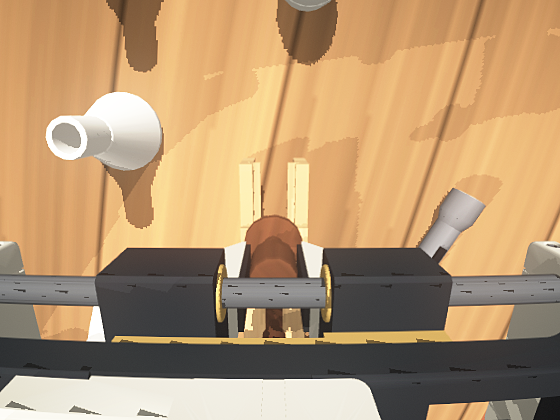

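Stopper 1 is lifted and held, seen in the fingers at (272,240). The mouth of the nearest flask, B, is at (68,138).

```bash
python3 - <<'E'
from h import *
cal=json.load(open("m4.json"))["cal"];B=onz(cal,68,138,.108);print("B",B)
s=observe();R=Ro.from_rotvec(s["ee_rot"])
g=B-R.apply([.045,0,0]);g[2]=.178;print(jog(g,np.radians(12.4)))
E
```

```text
B [0.42596744 0.11748717 0.108     ]
(array([ 0.093, -1.017, -0.027]), array([-0.0005,  0.    , -0.0001]))
```

{"op": "jog_arm", "data": {"plan": [{"offset": [0.09,-0.3,-0.03],"twist": [0,0,0],"fingers": -1},{"offset": [0.09,-0.7,-0.03],"twist": [0,0,0],"fingers": -1},{"offset": [0.09,-1,-0.03],"twist": [0,0,0],"fingers": -1},{"offset": [0.09,-1,-0.03],"twist": [0,0,0],"fingers": -1},{"offset": [0.09,-1,-0.03],"twist": [0,0,0],"fingers": -1}]}}

```text
clock: 19.02
position: [0.4395, 0.074, 0.1794]
ee_rot: [-1.969, -2.447, 0.0]
force: [0.0, 0.6, -0.8]
width: 0.254
gripper_force: 15.0
```

```bash
cat >> h.py <<'E'
def close(tag,view=True):
    """flask mouth ahead of the gripper: rim outline of the white neck top, nearest column 274"""
    cal,r=shot(tag,["flask1_mouth"])
    print(r, [onz(cal,u,v,.108).round(4) for c,u,v in r["flask1_mouth"]])
    im=cv2.imread(f"pics/{tag}.png");cv2.imwrite(f"pics/{tag}c.png",cv2.resize(im[60:270,174:374],(760,600)*1 if 0 else (600,630))[:600])
E
python3 - <<'E'
from h import *
close("b1");print(observe()["position"])
E
```

```text
{'flask1_mouth': []} []
[0.43998217 0.0744157  0.17941389]
```

View pics/b1c.png

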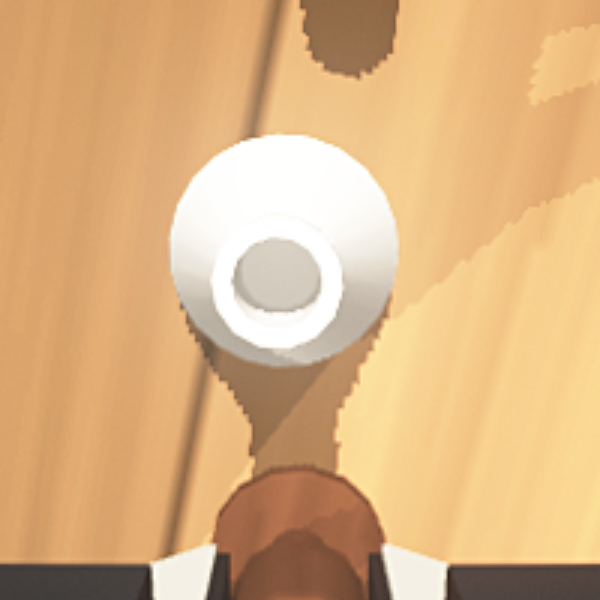

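Flask B's rim centre is at crop (278,282), i.e. about (266.6,154) in full-picture pixels. The stopper sits squarely in the fingers below it. I'll check an automatic rim fit against this.

```bash
cat >> h.py <<'E'
def rim(tag,shoot=True):
    """rim centre just ahead of the gripper, Hough circles on the wrist picture, with world point at z=.108"""
    if shoot: shot(tag,[])
    cal=json.load(open(tag+".json"))["cal"];g=cv2.medianBlur(cv2.imread(f"pics/{tag}.png",0),3)
    g=g[60:240,174:374]
    c=cv2.HoughCircles(cv2.resize(g,None,fx=3,fy=3,interpolation=cv2.INTER_CUBIC),cv2.HOUGH_GRADIENT,1.5,4,param1=80,param2=35,minRadius=34,maxRadius=75)
    for x,y,r in ([] if c is None else c[0][:5]):
        u,v=x/3+174,y/3+60;print("rim",round(u,1),round(v,1),"r",round(r/3,1),onz(cal,u,v,.108).round(4))
E
python3 - <<'E'
from h import *
rim("b1",False)
cal=json.load(open("b1.json"))["cal"];B=onz(cal,266.6,154.2,.108);print(B)
X=np.array(B);print("expected rim radius px",[np.abs(proj(cal,X+[r,0,0])-proj(cal,X)).max().round(1) for r in(.0165,.0115)])
print(jog([B[0],B[1],.178],np.radians(12.4)))
E
```

```text
rim 267.2 154.8 r 21.1 [0.4254 0.1169 0.108 ]
rim 266.2 153.2 r 14.3 [0.4244 0.1179 0.108 ]
rim 266.2 157.8 r 18.6 [0.4251 0.1146 0.108 ]
rim 266.8 156.2 r 19.9 [0.4253 0.1157 0.108 ]
rim 264.2 153.8 r 23.5 [0.423  0.1172 0.108 ]
[0.42483511 0.11721701 0.108     ]
expected rim radius px [np.float64(21.5), np.float64(15.0)]
(array([ 0.3  , -0.038,  0.01 ]), array([-0.    , -0.0001, -0.0001]))
```

```bash
python3 - <<'E'
from h import *
cal=json.load(open("b1.json"))["cal"];p=np.array([.43998,.07442,.17941]);R=Ro.from_rotvec([-1.969,-2.447,0])
for dx in(-.003,0,.003):
    print(dx,[proj(cal,p+R.apply([.018+dx,0,z])).round(1) for z in(.0154,.0094)],"sides",[proj(cal,p+R.apply([dx,s*.018,.0094])).round(1) for s in(1,-1)])
E
```

```text
-0.003 [array([274.4, 213.8]), array([274.4, 216.7])] sides [array([304.1, 245. ]), array([244.7, 245.1])]
0 [array([274.4, 209. ]), array([274.4, 211.8])] sides [array([304.2, 240.4]), array([244.6, 240.5])]
0.003 [array([274.4, 204.2]), array([274.4, 206.8])] sides [array([304.4, 235.7]), array([244.5, 235.8])]
```

{"op": "jog_arm", "data": {"plan": [{"offset": [0.2,-0.04,0],"twist": [0,0,0],"fingers": -1},{"offset": [0.32,-0.04,0],"twist": [0,0,0],"fingers": -1},{"offset": [0.32,-0.04,0],"twist": [0,0,0],"fingers": -1},{"offset": [0.32,-0.04,0],"twist": [0,0,0],"fingers": -1},{"offset": [0.32,-0.04,0.08],"twist": [0,0,0],"fingers": -1},{"offset": [0.32,-0.04,0.16],"twist": [0,0,0],"fingers": -1},{"offset": [0.32,-0.04,0.24],"twist": [0,0,0],"fingers": -1},{"offset": [0.32,-0.04,0.24],"twist": [0,0,0],"fingers": -1}]}}

```text
clock: 20.12
position: [0.4221, 0.1194, 0.1425]
ee_rot: [-1.968, -2.447, 0.003]
force: [-0.8, -1.3, -0.6]
width: 0.255
gripper_force: 15.0
```

{"op": "jog_arm", "data": {"plan": [{"offset": [0,0.01,0.04],"twist": [0,0,0],"fingers": -1},{"offset": [0,0.01,0.07],"twist": [0,0,0],"fingers": -1},{"offset": [0,0.01,0.1],"twist": [0,0,0],"fingers": -1},{"offset": [0,0.01,0.12],"twist": [0,0,0],"fingers": -1},{"offset": [0,0.01,0.12],"twist": [0,0,0],"fingers": -1}]}}

```text
clock: 20.75
position: [0.4243, 0.1201, 0.1255]
ee_rot: [-1.969, -2.448, 0.0]
force: [-0.3, -1.0, -0.3]
width: 0.252
gripper_force: 15.0
```

{"op": "jog_arm", "data": {"plan": [{"offset": [0,0,0],"twist": [0,0,0],"fingers": 0.1},{"offset": [0,0,0],"twist": [0,0,0],"fingers": 0.1},{"offset": [0,0,0],"twist": [0,0,0],"fingers": 0.1},{"offset": [0,0,-0.15],"twist": [0,0,0],"fingers": 0.1},{"offset": [0,0,-0.4],"twist": [0,0,0],"fingers": 0.1},{"offset": [-0.2,0,-0.4],"twist": [0,0,0],"fingers": 0.1},{"offset": [-0.4,0,-0.4],"twist": [0,0,0],"fingers": 0.1},{"offset": [-0.4,0,-0.4],"twist": [0,0,0],"fingers": 0.1}]}}

```text
clock: 21.75
position: [0.4377, 0.0592, 0.1857]
ee_rot: [1.973, 2.444, -0.001]
force: [-0.2, 0.6, 0.9]
width: 0.55
gripper_force: 0.0
```

```bash
python3 - <<'E'
from h import *
close("b2");print(observe()["position"]);print(jog([.6175,-.0435,.16],np.radians(12.4)))
E
```

```text
{'flask1_mouth': []} []
[0.43723375 0.06170601 0.18574154]
(array([-0.942,  1.024,  0.171]), array([ 0.    , -0.    , -0.0002]))
```

View pics/b2c.png

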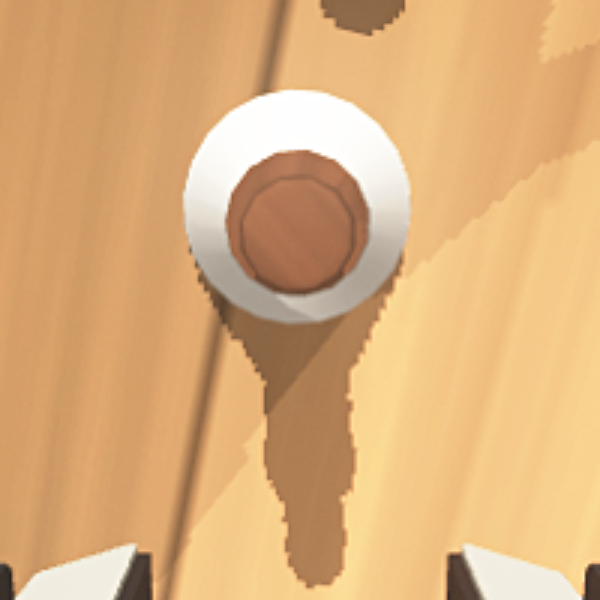

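Stopper 1's collar sits on flask B's rim, centred at crop (298,222). Next is stopper 2.

{"op": "jog_arm", "data": {"plan": [{"offset": [-0.3,0.35,0],"twist": [0,0,0],"fingers": 0.2},{"offset": [-0.6,0.7,0],"twist": [0,0,0],"fingers": 0.2},{"offset": [-0.955,1,0],"twist": [0,0,0],"fingers": 0.2},{"offset": [-0.955,1,0],"twist": [0,0,0],"fingers": 0.2},{"offset": [-0.955,1,0],"twist": [0,0,0],"fingers": 0.2},{"offset": [-0.955,1,0],"twist": [0,0,0],"fingers": 0.2},{"offset": [-0.955,1,0],"twist": [0,0,0],"fingers": 0.2}]}}

```text
clock: 22.72
position: [0.6138, -0.0448, 0.1861]
ee_rot: [-1.967, -2.45, -0.0]
force: [0.2, 0.4, 0.2]
width: 0.598
gripper_force: 0.0
```

```bash
python3 - <<'E'
from h import *
print(observe()["position"]);print(jog([.6178,-.0445,.0555],np.radians(12.4)))
E
```

```text
[ 0.61379557 -0.04480036  0.18607765]
(array([-0.004,  0.026,  0.871]), array([ 0.    , -0.    ,  0.0002]))
```

{"op": "jog_arm", "data": {"plan": [{"offset": [0,0.026,0.3],"twist": [0,0,0],"fingers": 0.2},{"offset": [0,0.026,0.6],"twist": [0,0,0],"fingers": 0.2},{"offset": [0,0.026,0.87],"twist": [0,0,0],"fingers": 0.2},{"offset": [0,0.026,0.87],"twist": [0,0,0],"fingers": 0.2},{"offset": [0,0.026,0.87],"twist": [0,0,0],"fingers": 0.2},{"offset": [0,0.026,0.87],"twist": [0,0,0],"fingers": -1},{"offset": [0,0.026,0.87],"twist": [0,0,0],"fingers": -1},{"offset": [0,0.026,0.87],"twist": [0,0,0],"fingers": -1},{"offset": [0,0.026,0.87],"twist": [0,0,0],"fingers": -1},{"offset": [0,0.026,0.87],"twist": [0,0,0],"fingers": -1},{"offset": [0,0.026,0.87],"twist": [0,0,0],"fingers": -1}]}}

```text
clock: 24.1
position: [0.6185, -0.0455, 0.0556]
ee_rot: [1.969, 2.448, 0.0]
force: [-0.8, -0.7, 6.2]
width: 0.254
gripper_force: 15.0
```

{"op": "jog_arm", "data": {"plan": [{"offset": [0.1,0,0],"twist": [0,0,0],"fingers": -1},{"offset": [0.22,0,0],"twist": [0,0,0],"fingers": -1},{"offset": [0.34,0,0],"twist": [0,0,0],"fingers": -1},{"offset": [0.46,0,0],"twist": [0,0,0],"fingers": -1},{"offset": [0.58,0,0],"twist": [0,0,0],"fingers": -1},{"offset": [0.7,0,0],"twist": [0,0,0],"fingers": -1},{"offset": [0.82,0,0],"twist": [0,0,0],"fingers": -1},{"offset": [0.94,0,0],"twist": [0,0,0],"fingers": -1},{"offset": [0.94,0,0],"twist": [0,0,0],"fingers": -1},{"offset": [0.94,0,0],"twist": [0,0,0],"fingers": -1}]}}

```text
clock: 25.35
position: [0.5883, 0.0915, 0.0551]
ee_rot: [1.969, 2.447, -0.001]
force: [-0.2, -0.2, -0.1]
width: 0.005
gripper_force: 0.0
```

{"op": "jog_arm", "data": {"plan": [{"offset": [0,0,-0.3],"twist": [0,0,0],"fingers": 0.2},{"offset": [-0.4,0,-0.87],"twist": [0,0,0],"fingers": 0.2},{"offset": [-0.94,0,-0.87],"twist": [0,0,0],"fingers": 0.2},{"offset": [-0.94,0,-0.87],"twist": [0,0,0],"fingers": 0.2},{"offset": [-0.94,0,-0.87],"twist": [0,0,0],"fingers": 0.2},{"offset": [-0.94,0,-0.87],"twist": [0,0,0],"fingers": 0.2}]}}

```text
clock: 26.1
position: [0.618, -0.0459, 0.1855]
ee_rot: [-1.97, -2.446, 0.0]
force: [-0.7, -0.1, 0.1]
width: 0.583
gripper_force: 0.0
```

```bash
python3 - <<'E'
from h import *
cal,r=shot("s1",["stopper1","rack_bay"]);print(observe()["position"])
for c,u,v in r["stopper1"]: print(c,round(u),round(v),onz(cal,u,v,.04).round(4))
S=calibration("scene");get_image("scene");print([(round(d["conf"],2),onz(S,d["at"][1]*560,d["at"][0]*420,.04).round(3)[:2]) for d in landmark_of("stopper1","scene")])
E
```

```text
[ 0.61787764 -0.04413929  0.18533052]
0.87 276 230 [ 0.6293 -0.0842  0.04  ]
0.86 276 272 [ 0.6395 -0.1307  0.04  ]
0.77 274 187 [ 0.6177 -0.0412  0.04  ]
[(0.65, array([ 0.644, -0.131])), (0.59, array([0.335, 0.099])), (0.57, array([ 0.648, -0.078])), (0.53, array([ 0.626, -0.045])), (0.25, array([0.813, 0.078]))]
```

View pics/s1.png

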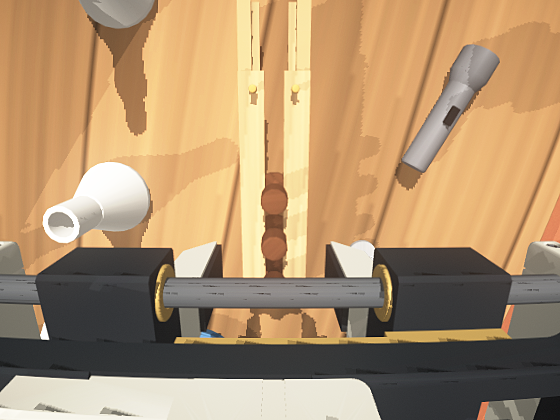

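All three remaining stoppers are still in the track, at (274,200), (274,245) and (275,272). Stopper 2 slipped out at the start of the slide. I'll retry with a lower, firmer grip and a slower slide.

{"op": "jog_arm", "data": {"plan": [{"offset": [0.02,0,0.3],"twist": [0,0,0],"fingers": 0.2},{"offset": [0.02,0,0.6],"twist": [0,0,0],"fingers": 0.2},{"offset": [0.02,0,0.88],"twist": [0,0,0],"fingers": 0.2},{"offset": [0.02,0,0.88],"twist": [0,0,0],"fingers": 0.2},{"offset": [0.02,0,0.88],"twist": [0,0,0],"fingers": 0.2},{"offset": [0.02,0,0.88],"twist": [0,0,0],"fingers": -1},{"offset": [0.02,0,0.88],"twist": [0,0,0],"fingers": -1},{"offset": [0.02,0,0.88],"twist": [0,0,0],"fingers": -1},{"offset": [0.02,0,0.88],"twist": [0,0,0],"fingers": -1},{"offset": [0.02,0,0.88],"twist": [0,0,0],"fingers": -1},{"offset": [0.02,0,0.88],"twist": [0,0,0],"fingers": -1}], "newtons": 35}}

```text
clock: 27.72
position: [0.618, -0.0426, 0.0541]
ee_rot: [1.969, 2.447, 0.0]
force: [-0.9, -0.3, 4.2]
width: 0.253
gripper_force: 35.0
```

{"op": "jog_arm", "data": {"plan": [{"offset": [0.02,0,0],"twist": [0,0,0],"fingers": -1},{"offset": [0.06,0,0],"twist": [0,0,0],"fingers": -1},{"offset": [0.1,0,0],"twist": [0,0,0],"fingers": -1},{"offset": [0.14,0,0],"twist": [0,0,0],"fingers": -1}]}}

```text
clock: 28.22
position: [0.6139, -0.0227, 0.0542]
ee_rot: [1.969, 2.446, 0.0]
force: [-0.1, -3.2, 5.9]
width: 0.248
gripper_force: 35.0
```

{"op": "jog_arm", "data": {"plan": [{"offset": [0.06,0,0],"twist": [0,0,0],"fingers": -1},{"offset": [0.14,0,0],"twist": [0,0,0],"fingers": -1},{"offset": [0.22,0,0],"twist": [0,0,0],"fingers": -1},{"offset": [0.3,0,0],"twist": [0,0,0],"fingers": -1},{"offset": [0.38,0,0],"twist": [0,0,0],"fingers": -1},{"offset": [0.46,0,0],"twist": [0,0,0],"fingers": -1},{"offset": [0.54,0,0],"twist": [0,0,0],"fingers": -1},{"offset": [0.62,0,0],"twist": [0,0,0],"fingers": -1},{"offset": [0.7,0,0],"twist": [0,0,0],"fingers": -1},{"offset": [0.79,0,0],"twist": [0,0,0],"fingers": -1},{"offset": [0.79,0,0],"twist": [0,0,0],"fingers": -1}]}}

```text
clock: 29.6
position: [0.5878, 0.0953, 0.0541]
ee_rot: [-1.967, -2.45, -0.002]
force: [-1.3, 1.4, 6.5]
width: 0.25
gripper_force: 35.0
```

{"op": "jog_arm", "data": {"plan": [{"offset": [0,0,-0.15],"twist": [0,0,0],"fingers": -1},{"offset": [0,0,-0.5],"twist": [0,0,0],"fingers": -1},{"offset": [0,0,-0.83],"twist": [0,0,0],"fingers": -1},{"offset": [0,0,-0.83],"twist": [0,0,0],"fingers": -1},{"offset": [0,0,-0.83],"twist": [0,0,0],"fingers": -1}]}}

```text
clock: 30.22
position: [0.5872, 0.0931, 0.1773]
ee_rot: [-1.969, -2.447, 0.002]
force: [0.1, -0.7, -1.9]
width: 0.249
gripper_force: 35.0
```

{"op": "jog_arm", "data": {"plan": [{"offset": [0.3,-0.3,0],"twist": [0,0,0],"fingers": -1},{"offset": [0.6,-0.6,0],"twist": [0,0,0],"fingers": -1},{"offset": [1,-0.967,0],"twist": [0,0,0],"fingers": -1},{"offset": [1,-0.967,0],"twist": [0,0,0],"fingers": -1},{"offset": [1,-0.967,0],"twist": [0,0,0],"fingers": -1},{"offset": [1,-0.967,0],"twist": [0,0,0],"fingers": -1},{"offset": [1,-0.967,0],"twist": [0,0,0],"fingers": -1}]}}

```text
clock: 31.1
position: [0.4147, 0.2082, 0.1776]
ee_rot: [-1.971, -2.446, 0.001]
force: [-0.1, -0.6, -0.6]
width: 0.253
gripper_force: 35.0
```

```bash
cat >> h.py <<'E'
def stoppos(tag,dz=.0145):
    """front edge of held collar (reddish brown lowest v around column 274) -> dx of stopper in tool x"""
    P=json.load(open(tag+".json"))["cal"];im=cv2.imread(f"pics/{tag}.png").astype(int)
    s=observe();p=s["position"];R=Ro.from_rotvec(s["ee_rot"])
    for u in(268,274,280):
        col=im[150:245,u];red=(col[:,2]-col[:,0]>45)&(col[:,2]<190)&(col[:,1]<110);v=np.nonzero(red)[0]
        if len(v): print("collar front v at",u,150+v[0])
    for dx in(-.005,0,.005): print("   pred",dx,proj(P,p+R.apply([.018+dx,0,dz])).round(1)[1])
E
python3 - <<'E'
from h import *
s=observe();print(s["position"],s["width"])
rim("c1");stoppos("c1")
rim("b1",False)
im=cv2.imread("pics/b1.png")
print([tuple(im[v,274]) for v in range(208,224,2)])
E
```

```text
[0.41467273 0.20823026 0.17763845] 0.2532644618348117
rim 285.2 113.8 r 22.4 [0.4072 0.2829 0.108 ]
rim 284.2 112.2 r 16.1 [0.4062 0.2838 0.108 ]
rim 283.2 114.2 r 13.7 [0.4058 0.2823 0.108 ]
rim 288.8 114.8 r 19.1 [0.4098 0.2828 0.108 ]
rim 284.8 118.8 r 18.6 [0.4076 0.2794 0.108 ]
collar front v at 268 153
collar front v at 274 154
collar front v at 280 155
   pred -0.005 217.6
   pred 0 209.7
   pred 0.005 201.6
rim 267.2 154.8 r 21.1 [0.4254 0.1169 0.108 ]
rim 266.2 153.2 r 14.3 [0.4244 0.1179 0.108 ]
rim 266.2 157.8 r 18.6 [0.4251 0.1146 0.108 ]
rim 266.8 156.2 r 19.9 [0.4253 0.1157 0.108 ]
rim 264.2 153.8 r 23.5 [0.423  0.1172 0.108 ]
[(np.uint8(91), np.uint8(132), np.uint8(181)), (np.uint8(89), np.uint8(132), np.uint8(180)), (np.uint8(89), np.uint8(132), np.uint8(180)), (np.uint8(85), np.uint8(125), np.uint8(174)), (np.uint8(64), np.uint8(90), np.uint8(141)), (np.uint8(81), np.uint8(118), np.uint8(185)), (np.uint8(77), np.uint8(113), np.uint8(175)), (np.uint8(76), np.uint8(110), np.uint8(174))]
```

```bash
cat >> h.py <<'E'
def collar(tag,dz=.0145):
    P=json.load(open(tag+".json"))["cal"];im=cv2.imread(f"pics/{tag}.png").astype(int).sum(2)
    s=observe();p=s["position"];R=Ro.from_rotvec(s["ee_rot"])
    v=np.median([198+im[198:232,u].argmin() for u in range(268,281)])
    pr=[proj(P,p+R.apply([.018+dx,0,dz]))[1] for dx in(.01,0,-.01)]
    print("collar v",v,"dx",np.interp(v,pr,[.01,0,-.01]).round(4))
E
python3 - <<'E'
from h import *
collar("c1")
im=cv2.imread("pics/c1.png");print([im[v,274].tolist() for v in range(200,230,2)])
cal=json.load(open("c1.json"))["cal"];X=np.array([.4068,.2833,.108]);print([np.abs(proj(cal,X+[r,0,0])-proj(cal,X)).max().round(1) for r in(.0165,.0115)])
cv2.imwrite("pics/c1c.png",cv2.resize(im[60:270,174:374],(600,630))[:600])
E
```

```text
collar v 214.0 dx -0.0027
[[68, 104, 144], [69, 104, 143], [68, 104, 144], [64, 97, 136], [57, 87, 124], [125, 188, 242], [107, 162, 223], [54, 79, 124], [62, 92, 147], [61, 89, 143], [58, 88, 137], [59, 86, 137], [62, 92, 145], [65, 96, 153], [67, 99, 156]]
[np.float64(22.2), np.float64(15.5)]
```

View pics/c1c.png

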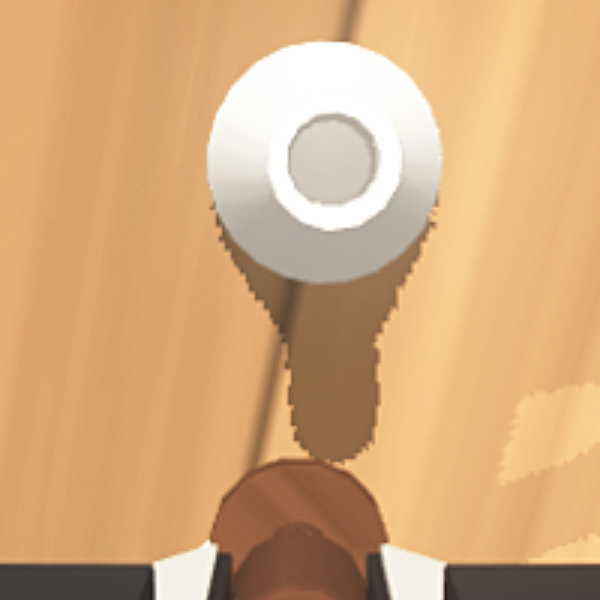

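The rim of flask C is centred at crop (335,161), i.e. full-picture (285.6,113.8), matching the Hough fit, and the stopper is held upright.

{"op": "jog_arm", "data": {"plan": [{"offset": [0.25,0.056,0],"twist": [0,0,0],"fingers": -1},{"offset": [0.517,0.056,0],"twist": [0,0,0],"fingers": -1},{"offset": [0.517,0.056,0],"twist": [0,0,0],"fingers": -1},{"offset": [0.517,0.056,0],"twist": [0,0,0],"fingers": -1},{"offset": [0.517,0.056,0],"twist": [0,0,0],"fingers": -1},{"offset": [0.517,0.056,0.08],"twist": [0,0,0],"fingers": -1},{"offset": [0.517,0.056,0.16],"twist": [0,0,0],"fingers": -1},{"offset": [0.517,0.056,0.24],"twist": [0,0,0],"fingers": -1},{"offset": [0.517,0.056,0.24],"twist": [0,0,0],"fingers": -1}]}}

```text
clock: 32.28
position: [0.4049, 0.2861, 0.1409]
ee_rot: [-1.969, -2.447, 0.004]
force: [-0.6, 0.4, 0.2]
width: 0.247
gripper_force: 35.0
```

{"op": "jog_arm", "data": {"plan": [{"offset": [0,0,0.04],"twist": [0,0,0],"fingers": -1},{"offset": [0,0,0.07],"twist": [0,0,0],"fingers": -1},{"offset": [0,0,0.1],"twist": [0,0,0],"fingers": -1},{"offset": [0,0,0.12],"twist": [0,0,0],"fingers": -1},{"offset": [0,0,0.12],"twist": [0,0,0],"fingers": -1}]}}

```text
clock: 32.9
position: [0.4055, 0.2866, 0.124]
ee_rot: [-1.969, -2.448, 0.001]
force: [1.2, -0.7, -1.3]
width: 0.251
gripper_force: 35.0
```

{"op": "jog_arm", "data": {"plan": [{"offset": [0,0,0],"twist": [0,0,0],"fingers": 0.1},{"offset": [0,0,0],"twist": [0,0,0],"fingers": 0.1},{"offset": [0,0,0],"twist": [0,0,0],"fingers": 0.1},{"offset": [0,0,-0.15],"twist": [0,0,0],"fingers": 0.1},{"offset": [0,0,-0.4],"twist": [0,0,0],"fingers": 0.1},{"offset": [-0.2,0,-0.4],"twist": [0,0,0],"fingers": 0.1},{"offset": [-0.4,0,-0.4],"twist": [0,0,0],"fingers": 0.1},{"offset": [-0.4,0,-0.4],"twist": [0,0,0],"fingers": 0.1}]}}

```text
clock: 33.9
position: [0.4191, 0.2258, 0.1842]
ee_rot: [1.973, 2.444, -0.001]
force: [-1.2, 0.1, -0.4]
width: 0.55
gripper_force: 0.0
```

```bash
cat >> h.py <<'E'
def seated(tag,mouth):
    """compare the brown blob with the predicted outline of a seated stopper at mouth (x,y)"""
    cal,_=shot(tag,[]);im=cv2.imread(f"pics/{tag}.png").astype(int)
    red=((im[:,:,2]-im[:,:,0]>40)&(im[:,:,1]<.72*im[:,:,2])).astype(np.uint8)
    c=proj(cal,[*mouth,.12]).round().astype(int)
    a=np.arange(0,2*np.pi,.2);pts=[proj(cal,[mouth[0]+r*np.cos(t),mouth[1]+r*np.sin(t),z]) for t in a for r,z in((.018,.108),(.018,.114),(.012,.132),(.012,.16))]
    m=np.zeros(red.shape,np.uint8);cv2.fillConvexPoly(m,cv2.convexHull(np.array(pts).round().astype(np.int32)),1)
    n,l,st,ce=cv2.connectedComponentsWithStats(red);k=l[c[1],c[0]];b=(l==k)&(k>0)
    print("pred box",cv2.boundingRect(m),"seen",st[k][:4] if k else None,"IoU",((b&(m>0)).sum()/(b|(m>0)).sum()).round(3))
E
python3 - <<'E'
from h import *
p=observe()["position"];print(p);seated("c2",[.4069,.2831])
print(jog([.6293,-.0842,.16],np.radians(12.4)))
E
```

```text
[0.41907522 0.22581745 0.1842214 ]
pred box (249, 111, 50, 51) seen [250 111  48  48] IoU 0.891
(array([-2.328,  0.931,  0.163]), array([ 0.    ,  0.    , -0.0004]))
```

{"op": "jog_arm", "data": {"plan": [{"offset": [-0.4,0.15,0],"twist": [0,0,0],"fingers": 0.2},{"offset": [-0.776,0.31,0],"twist": [0,0,0],"fingers": 0.2},{"offset": [-0.776,0.31,0],"twist": [0,0,0],"fingers": 0.2}]}}

```text
clock: 34.33
position: [0.4912, 0.1206, 0.1838]
ee_rot: [1.977, 2.44, -0.001]
force: [-0.4, -0.2, -0.4]
width: 0.6
gripper_force: 0.0
```

{"op": "jog_arm", "data": {"plan": [{"offset": [-0.4,0.15,0],"twist": [0,0,0],"fingers": 0.2},{"offset": [-0.776,0.31,0],"twist": [0,0,0],"fingers": 0.2},{"offset": [-0.776,0.31,0],"twist": [0,0,0],"fingers": 0.2}]}}

```text
clock: 34.7
position: [0.5612, 0.017, 0.1836]
ee_rot: [1.976, 2.441, -0.001]
force: [-0.9, 1.3, 0.2]
width: 0.601
gripper_force: 0.0
```

{"op": "jog_arm", "data": {"plan": [{"offset": [-0.4,0.15,0],"twist": [0,0,0],"fingers": 0.2},{"offset": [-0.776,0.31,0],"twist": [0,0,0],"fingers": 0.2},{"offset": [-0.776,0.31,0],"twist": [0,0,0],"fingers": 0.2},{"offset": [-0.776,0.31,0],"twist": [0,0,0],"fingers": 0.2},{"offset": [-0.776,0.31,0],"twist": [0,0,0],"fingers": 0.2},{"offset": [-0.776,0.31,0],"twist": [0,0,0],"fingers": 0.2}]}}

```text
clock: 35.45
position: [0.6293, -0.0814, 0.1846]
ee_rot: [1.966, 2.45, 0.001]
force: [0.2, -0.1, -0.5]
width: 0.6
gripper_force: 0.0
```

```bash
python3 - <<'E'
from h import *
cal,r=shot("s3",["stopper1"]);print(observe()["position"])
for c,u,v in r["stopper1"]: print(c,round(u),round(v),onz(cal,u,v,.04).round(4))
print(jog([.628,-.084,.0541],np.radians(12.4)))
E
```

```text
[ 0.62933444 -0.08220754  0.18449067]
0.85 273 237 [ 0.6388 -0.1282  0.04  ]
0.64 270 196 [ 0.6269 -0.0856  0.04  ]
(array([-0.01 , -0.011,  0.869]), array([0.    , 0.    , 0.0001]))
```

{"op": "jog_arm", "data": {"plan": [{"offset": [-0.013,-0.01,0.3],"twist": [0,0,0],"fingers": 0.2},{"offset": [-0.013,-0.01,0.6],"twist": [0,0,0],"fingers": 0.2},{"offset": [-0.013,-0.01,0.87],"twist": [0,0,0],"fingers": 0.2},{"offset": [-0.013,-0.01,0.87],"twist": [0,0,0],"fingers": 0.2},{"offset": [-0.013,-0.01,0.87],"twist": [0,0,0],"fingers": 0.2},{"offset": [-0.013,-0.01,0.87],"twist": [0,0,0],"fingers": -1},{"offset": [-0.013,-0.01,0.87],"twist": [0,0,0],"fingers": -1},{"offset": [-0.013,-0.01,0.87],"twist": [0,0,0],"fingers": -1},{"offset": [-0.013,-0.01,0.87],"twist": [0,0,0],"fingers": -1},{"offset": [-0.013,-0.01,0.87],"twist": [0,0,0],"fingers": -1},{"offset": [-0.013,-0.01,0.87],"twist": [0,0,0],"fingers": -1}]}}

```text
clock: 36.92
position: [0.6286, -0.0854, 0.054]
ee_rot: [1.969, 2.448, 0.0]
force: [-1.3, 0.7, 5.5]
width: 0.248
gripper_force: 35.0
```

{"op": "jog_arm", "data": {"plan": [{"offset": [0.02,0,0],"twist": [0,0,0],"fingers": -1},{"offset": [0.06,0,0],"twist": [0,0,0],"fingers": -1},{"offset": [0.12,0,0],"twist": [0,0,0],"fingers": -1},{"offset": [0.2,0,0],"twist": [0,0,0],"fingers": -1},{"offset": [0.28,0,0],"twist": [0,0,0],"fingers": -1},{"offset": [0.36,0,0],"twist": [0,0,0],"fingers": -1},{"offset": [0.44,0,0],"twist": [0,0,0],"fingers": -1},{"offset": [0.52,0,0],"twist": [0,0,0],"fingers": -1},{"offset": [0.6,0,0],"twist": [0,0,0],"fingers": -1},{"offset": [0.6,0,0],"twist": [0,0,0],"fingers": -1}]}}

```text
clock: 38.17
position: [0.6091, 0.0041, 0.054]
ee_rot: [-1.967, -2.449, -0.001]
force: [-1.4, 0.2, 6.0]
width: 0.245
gripper_force: 35.0
```

{"op": "jog_arm", "data": {"plan": [{"offset": [0.06,0,0],"twist": [0,0,0],"fingers": -1},{"offset": [0.14,0,0],"twist": [0,0,0],"fingers": -1},{"offset": [0.22,0,0],"twist": [0,0,0],"fingers": -1},{"offset": [0.3,0,0],"twist": [0,0,0],"fingers": -1},{"offset": [0.38,0,0],"twist": [0,0,0],"fingers": -1},{"offset": [0.46,0,0],"twist": [0,0,0],"fingers": -1},{"offset": [0.54,0,0],"twist": [0,0,0],"fingers": -1},{"offset": [0.61,0,0],"twist": [0,0,0],"fingers": -1},{"offset": [0.61,0,0],"twist": [0,0,0],"fingers": -1},{"offset": [0.61,0,0],"twist": [0,0,0],"fingers": -1}]}}

```text
clock: 39.42
position: [0.5897, 0.0923, 0.054]
ee_rot: [-1.969, -2.448, -0.001]
force: [-1.3, 1.0, 5.2]
width: 0.252
gripper_force: 35.0
```

{"op": "jog_arm", "data": {"plan": [{"offset": [0,0,-0.15],"twist": [0,0,0],"fingers": -1},{"offset": [0,0,-0.5],"twist": [0,0,0],"fingers": -1},{"offset": [0,0,-0.83],"twist": [0,0,0],"fingers": -1},{"offset": [0,0,-0.83],"twist": [0,0,0],"fingers": -1},{"offset": [0,0,-0.83],"twist": [0,0,0],"fingers": -1}]}}

```text
clock: 40.05
position: [0.589, 0.0916, 0.1773]
ee_rot: [-1.969, -2.447, 0.002]
force: [0.8, 0.4, -1.1]
width: 0.251
gripper_force: 35.0
```

{"op": "jog_arm", "data": {"plan": [{"offset": [-0.2,-0.2,0],"twist": [0,0,0],"fingers": -1},{"offset": [-0.45,-0.4,0],"twist": [0,0,0],"fingers": -1},{"offset": [-0.68,-0.59,0],"twist": [0,0,0],"fingers": -1},{"offset": [-0.68,-0.59,0],"twist": [0,0,0],"fingers": -1}]}}

```text
clock: 40.55
position: [0.5223, -0.0309, 0.1762]
ee_rot: [-1.975, -2.441, 0.007]
force: [0.0, 0.1, -1.9]
width: 0.25
gripper_force: 35.0
```

{"op": "jog_arm", "data": {"plan": [{"offset": [-0.2,-0.2,0],"twist": [0,0,0],"fingers": -1},{"offset": [-0.45,-0.4,0],"twist": [0,0,0],"fingers": -1},{"offset": [-0.68,-0.59,0],"twist": [0,0,0],"fingers": -1},{"offset": [-0.68,-0.59,0],"twist": [0,0,0],"fingers": -1},{"offset": [-0.68,-0.59,0],"twist": [0,0,0],"fingers": -1},{"offset": [-0.68,-0.59,0],"twist": [0,0,0],"fingers": -1}]}}

```text
clock: 41.3
position: [0.4609, -0.1436, 0.1778]
ee_rot: [-1.966, -2.45, -0.001]
force: [0.3, -0.2, -0.5]
width: 0.251
gripper_force: 35.0
```

```bash
python3 - <<'E'
from h import *
s=observe();print(s["position"],s["width"]);rim("a1");collar("a1")
print(jog([.4475,-.095,.1776],np.radians(12.4)))
E
```

```text
[ 0.46090441 -0.1436296   0.17781147] 0.2509386153093996
rim 269.2 148.2 r 22.4 [ 0.4471 -0.0955  0.108 ]
rim 268.8 149.8 r 21.2 [ 0.447  -0.0967  0.108 ]
rim 268.2 152.2 r 18.5 [ 0.447  -0.0986  0.108 ]
rim 272.2 150.2 r 18.5 [ 0.4496 -0.0965  0.108 ]
rim 266.2 146.8 r 12.2 [ 0.4447 -0.0949  0.108 ]
collar v 211.0 dx -0.0005
(array([ 0.337, -0.017,  0.002]), array([-0.    , -0.0001,  0.0003]))
```

{"op": "jog_arm", "data": {"plan": [{"offset": [0.2,-0.02,0],"twist": [0,0,0],"fingers": -1},{"offset": [0.333,-0.02,0],"twist": [0,0,0],"fingers": -1},{"offset": [0.333,-0.02,0],"twist": [0,0,0],"fingers": -1},{"offset": [0.333,-0.02,0],"twist": [0,0,0],"fingers": -1},{"offset": [0.333,-0.02,0],"twist": [0,0,0],"fingers": -1},{"offset": [0.333,-0.02,0.08],"twist": [0,0,0],"fingers": -1},{"offset": [0.333,-0.02,0.16],"twist": [0,0,0],"fingers": -1},{"offset": [0.333,-0.02,0.24],"twist": [0,0,0],"fingers": -1},{"offset": [0.333,-0.02,0.24],"twist": [0,0,0],"fingers": -1}]}}

```text
clock: 42.48
position: [0.4459, -0.097, 0.141]
ee_rot: [-1.968, -2.446, 0.002]
force: [0.2, -0.1, -0.6]
width: 0.252
gripper_force: 35.0
```

{"op": "jog_arm", "data": {"plan": [{"offset": [0.005,0,0.04],"twist": [0,0,0],"fingers": -1},{"offset": [0.005,0,0.07],"twist": [0,0,0],"fingers": -1},{"offset": [0.005,0,0.1],"twist": [0,0,0],"fingers": -1},{"offset": [0.005,0,0.12],"twist": [0,0,0],"fingers": -1},{"offset": [0.005,0,0.12],"twist": [0,0,0],"fingers": -1}]}}

```text
clock: 43.1
position: [0.4465, -0.0963, 0.1241]
ee_rot: [-1.969, -2.448, 0.0]
force: [0.2, 0.1, -1.3]
width: 0.249
gripper_force: 35.0
```

{"op": "jog_arm", "data": {"plan": [{"offset": [0,0,0],"twist": [0,0,0],"fingers": 0.1},{"offset": [0,0,0],"twist": [0,0,0],"fingers": 0.1},{"offset": [0,0,0],"twist": [0,0,0],"fingers": 0.1},{"offset": [0,0,-0.15],"twist": [0,0,0],"fingers": 0.1},{"offset": [0,0,-0.4],"twist": [0,0,0],"fingers": 0.1},{"offset": [-0.2,0,-0.4],"twist": [0,0,0],"fingers": 0.1},{"offset": [-0.4,0,-0.4],"twist": [0,0,0],"fingers": 0.1},{"offset": [-0.4,0,-0.4],"twist": [0,0,0],"fingers": 0.1}]}}

```text
clock: 44.1
position: [0.4596, -0.1573, 0.1842]
ee_rot: [1.973, 2.444, -0.001]
force: [0.1, 0.6, 0.7]
width: 0.552
gripper_force: 0.0
```

```bash
python3 - <<'E'
from h import *
p=observe()["position"];print(p);seated("a2",[.447,-.0962])
print(jog([.6388,-.1305,.1842],np.radians(12.4)))
E
```

```text
[ 0.4595663  -0.15725385  0.18419273]
pred box (250, 106, 50, 51) seen [249 105  47  48] IoU 0.847
(array([-9.100e-02,  1.205e+00, -1.000e-03]), array([-0.    , -0.    , -0.0004]))
```

{"op": "jog_arm", "data": {"plan": [{"offset": [-0.045,0.3,0],"twist": [0,0,0],"fingers": 0.2},{"offset": [-0.045,0.6,0],"twist": [0,0,0],"fingers": 0.2},{"offset": [-0.045,0.6,0],"twist": [0,0,0],"fingers": 0.2}]}}

```text
clock: 44.52
position: [0.5513, -0.1393, 0.1839]
ee_rot: [-1.964, -2.451, -0.004]
force: [-0.2, 0.4, 0.4]
width: 0.597
gripper_force: 0.0
```

{"op": "jog_arm", "data": {"plan": [{"offset": [-0.045,0.3,0],"twist": [0,0,0],"fingers": 0.2},{"offset": [-0.045,0.6,0],"twist": [0,0,0],"fingers": 0.2},{"offset": [-0.045,0.6,0],"twist": [0,0,0],"fingers": 0.2},{"offset": [-0.045,0.6,0],"twist": [0,0,0],"fingers": 0.2},{"offset": [-0.045,0.6,0],"twist": [0,0,0],"fingers": 0.2}]}}

```text
clock: 45.15
position: [0.637, -0.13, 0.1845]
ee_rot: [-1.97, -2.447, 0.001]
force: [0.6, 0.6, 0.4]
width: 0.604
gripper_force: 0.0
```

```bash
python3 - <<'E'
from h import *
cal,r=shot("s4",["stopper1"]);print(observe()["position"])
for c,u,v in r["stopper1"]: print(c,round(u),round(v),onz(cal,u,v,.04).round(4))
print(jog([.6385,-.1315,.0541],np.radians(12.4)))
E
```

```text
[ 0.63733788 -0.1300578   0.1846151 ]
0.83 274 192 [ 0.6371 -0.1298  0.04  ]
0.77 42 116 [ 0.3999 -0.103   0.04  ]
(array([-0.011,  0.006,  0.87 ]), array([-0.    ,  0.0001, -0.0002]))
```

{"op": "jog_arm", "data": {"plan": [{"offset": [-0.005,0,0.3],"twist": [0,0,0],"fingers": 0.2},{"offset": [-0.005,0,0.6],"twist": [0,0,0],"fingers": 0.2},{"offset": [-0.005,0,0.87],"twist": [0,0,0],"fingers": 0.2},{"offset": [-0.005,0,0.87],"twist": [0,0,0],"fingers": 0.2},{"offset": [-0.005,0,0.87],"twist": [0,0,0],"fingers": 0.2},{"offset": [-0.005,0,0.87],"twist": [0,0,0],"fingers": -1},{"offset": [-0.005,0,0.87],"twist": [0,0,0],"fingers": -1},{"offset": [-0.005,0,0.87],"twist": [0,0,0],"fingers": -1},{"offset": [-0.005,0,0.87],"twist": [0,0,0],"fingers": -1},{"offset": [-0.005,0,0.87],"twist": [0,0,0],"fingers": -1},{"offset": [-0.005,0,0.87],"twist": [0,0,0],"fingers": -1}]}}

```text
clock: 46.62
position: [0.6384, -0.1304, 0.054]
ee_rot: [1.969, 2.448, 0.0]
force: [-1.6, -0.2, 4.9]
width: 0.25
gripper_force: 35.0
```

{"op": "jog_arm", "data": {"plan": [{"offset": [0.02,0,0],"twist": [0,0,0],"fingers": -1},{"offset": [0.06,0,0],"twist": [0,0,0],"fingers": -1},{"offset": [0.12,0,0],"twist": [0,0,0],"fingers": -1},{"offset": [0.2,0,0],"twist": [0,0,0],"fingers": -1},{"offset": [0.28,0,0],"twist": [0,0,0],"fingers": -1},{"offset": [0.36,0,0],"twist": [0,0,0],"fingers": -1},{"offset": [0.44,0,0],"twist": [0,0,0],"fingers": -1},{"offset": [0.52,0,0],"twist": [0,0,0],"fingers": -1},{"offset": [0.6,0,0],"twist": [0,0,0],"fingers": -1},{"offset": [0.68,0,0],"twist": [0,0,0],"fingers": -1},{"offset": [0.76,0,0],"twist": [0,0,0],"fingers": -1},{"offset": [0.76,0,0],"twist": [0,0,0],"fingers": -1}]}}

```text
clock: 48.12
position: [0.6137, -0.0171, 0.0539]
ee_rot: [-1.966, -2.45, -0.001]
force: [-1.3, 2.0, 6.0]
width: 0.253
gripper_force: 35.0
```

{"op": "jog_arm", "data": {"plan": [{"offset": [0.06,0,0],"twist": [0,0,0],"fingers": -1},{"offset": [0.14,0,0],"twist": [0,0,0],"fingers": -1},{"offset": [0.22,0,0],"twist": [0,0,0],"fingers": -1},{"offset": [0.3,0,0],"twist": [0,0,0],"fingers": -1},{"offset": [0.38,0,0],"twist": [0,0,0],"fingers": -1},{"offset": [0.46,0,0],"twist": [0,0,0],"fingers": -1},{"offset": [0.54,0,0],"twist": [0,0,0],"fingers": -1},{"offset": [0.62,0,0],"twist": [0,0,0],"fingers": -1},{"offset": [0.7,0,0],"twist": [0,0,0],"fingers": -1},{"offset": [0.75,0,0],"twist": [0,0,0],"fingers": -1},{"offset": [0.75,0,0],"twist": [0,0,0],"fingers": -1},{"offset": [0.75,0,0],"twist": [0,0,0],"fingers": -1}]}}

```text
clock: 49.62
position: [0.5898, 0.0912, 0.0539]
ee_rot: [-1.969, -2.448, -0.001]
force: [-0.7, -1.0, 5.4]
width: 0.249
gripper_force: 35.0
```

{"op": "jog_arm", "data": {"plan": [{"offset": [0,0,-0.15],"twist": [0,0,0],"fingers": -1},{"offset": [0,0,-0.5],"twist": [0,0,0],"fingers": -1},{"offset": [0,0,-0.83],"twist": [0,0,0],"fingers": -1},{"offset": [0,0,-0.83],"twist": [0,0,0],"fingers": -1},{"offset": [0,0,-0.83],"twist": [0,0,0],"fingers": -1}]}}

```text
clock: 50.25
position: [0.589, 0.0908, 0.1772]
ee_rot: [-1.968, -2.447, 0.002]
force: [-0.2, -0.0, -1.5]
width: 0.255
gripper_force: 35.0
```

{"op": "jog_arm", "data": {"plan": [{"offset": [-0.25,-0.17,0],"twist": [0,0,0],"fingers": -1},{"offset": [-0.55,-0.38,0],"twist": [0,0,0],"fingers": -1},{"offset": [-0.823,-0.562,0],"twist": [0,0,0],"fingers": -1},{"offset": [-0.823,-0.562,0],"twist": [0,0,0],"fingers": -1}]}}

```text
clock: 50.75
position: [0.5311, -0.0526, 0.1762]
ee_rot: [-1.976, -2.44, 0.007]
force: [0.6, -0.2, -0.1]
width: 0.251
gripper_force: 35.0
```

{"op": "jog_arm", "data": {"plan": [{"offset": [-0.25,-0.17,0],"twist": [0,0,0],"fingers": -1},{"offset": [-0.55,-0.38,0],"twist": [0,0,0],"fingers": -1},{"offset": [-0.823,-0.562,0],"twist": [0,0,0],"fingers": -1},{"offset": [-0.823,-0.562,0],"twist": [0,0,0],"fingers": -1}]}}

```text
clock: 51.25
position: [0.4756, -0.1897, 0.1766]
ee_rot: [-1.975, -2.44, 0.004]
force: [0.7, 0.6, -0.7]
width: 0.254
gripper_force: 35.0
```

{"op": "jog_arm", "data": {"plan": [{"offset": [-0.25,-0.17,0],"twist": [0,0,0],"fingers": -1},{"offset": [-0.55,-0.38,0],"twist": [0,0,0],"fingers": -1},{"offset": [-0.823,-0.562,0],"twist": [0,0,0],"fingers": -1},{"offset": [-0.823,-0.562,0],"twist": [0,0,0],"fingers": -1},{"offset": [-0.823,-0.562,0],"twist": [0,0,0],"fingers": -1},{"offset": [-0.823,-0.562,0],"twist": [0,0,0],"fingers": -1}]}}

```text
clock: 52.0
position: [0.4231, -0.3229, 0.1778]
ee_rot: [-1.965, -2.45, -0.001]
force: [-0.7, -0.0, -1.4]
width: 0.253
gripper_force: 35.0
```

```bash
python3 - <<'E'
from h import *
s=observe();print(s["position"],s["width"]);rim("d1");collar("d1")
im=cv2.imread("pics/d1.png");h=cv2.cvtColor(im,cv2.COLOR_BGR2HSV)
print([im[v,u].tolist() for u,v in((250,120),(274,125),(300,130),(300,160))])
E
```

```text
[ 0.42310171 -0.32293039  0.1777907 ] 0.25293701649389055
rim 272.2 149.2 r 15.2 [ 0.4116 -0.2751  0.108 ]
rim 272.2 150.8 r 20.6 [ 0.4118 -0.2762  0.108 ]
rim 272.8 147.8 r 14.1 [ 0.4117 -0.2739  0.108 ]
rim 273.2 152.2 r 18.8 [ 0.4128 -0.2771  0.108 ]
rim 275.2 150.8 r 18.7 [ 0.414  -0.2757  0.108 ]
collar v 231.0 dx -0.01
[[254, 255, 255], [255, 255, 255], [243, 248, 251], [170, 183, 196]]
```

```bash
python3 - <<'E'
from h import *
im=cv2.imread("pics/d1.png")
for u in (266,274,282): print(u,[im[v,u].tolist() for v in range(200,226,2)])
P=json.load(open("d1.json"))["cal"];s=observe();p=s["position"];R=Ro.from_rotvec(s["ee_rot"])
for dx in(-.004,-.002,0,.002): print(dx,proj(P,p+R.apply([.018+dx,0,.0140])).round(1))
print(jog([.4116,-.2750,.1778],np.radians(12.4)))
E
```

```text
266 [[93, 133, 177], [92, 132, 176], [89, 130, 174], [89, 129, 174], [79, 114, 160], [64, 90, 140], [76, 112, 175], [73, 107, 166], [74, 108, 168], [73, 107, 168], [72, 106, 167], [71, 104, 165], [71, 105, 165]]
274 [[92, 133, 180], [92, 133, 180], [91, 132, 179], [91, 132, 180], [82, 119, 165], [63, 86, 134], [82, 118, 184], [80, 115, 182], [80, 116, 182], [79, 117, 181], [80, 116, 183], [77, 113, 180], [77, 112, 178]]
282 [[95, 138, 185], [94, 136, 184], [92, 137, 183], [94, 138, 185], [95, 139, 187], [73, 103, 152], [67, 96, 150], [72, 103, 164], [71, 101, 160], [70, 100, 159], [70, 101, 159], [72, 103, 163], [73, 106, 168]]
-0.004 [273.2 217. ]
-0.002 [273.2 213.8]
0 [273.2 210.6]
0.002 [273.2 207.4]
(array([ 0.33 , -0.004,  0.001]), array([ 0.    , -0.0001,  0.0004]))
```

{"op": "jog_arm", "data": {"plan": [{"offset": [0.2,0,0],"twist": [0,0,0],"fingers": -1},{"offset": [0.328,0,0],"twist": [0,0,0],"fingers": -1},{"offset": [0.328,0,0],"twist": [0,0,0],"fingers": -1},{"offset": [0.328,0,0],"twist": [0,0,0],"fingers": -1},{"offset": [0.328,0,0],"twist": [0,0,0],"fingers": -1},{"offset": [0.328,0,0.08],"twist": [0,0,0],"fingers": -1},{"offset": [0.328,0,0.16],"twist": [0,0,0],"fingers": -1},{"offset": [0.328,0,0.24],"twist": [0,0,0],"fingers": -1},{"offset": [0.328,0,0.24],"twist": [0,0,0],"fingers": -1}]}}

```text
clock: 53.18
position: [0.4108, -0.2765, 0.1409]
ee_rot: [-1.968, -2.446, 0.0]
force: [-0.4, -0.1, -1.0]
width: 0.252
gripper_force: 35.0
```

{"op": "jog_arm", "data": {"plan": [{"offset": [0.003,0,0.04],"twist": [0,0,0],"fingers": -1},{"offset": [0.003,0,0.07],"twist": [0,0,0],"fingers": -1},{"offset": [0.003,0,0.1],"twist": [0,0,0],"fingers": -1},{"offset": [0.003,0,0.12],"twist": [0,0,0],"fingers": -1},{"offset": [0.003,0,0.12],"twist": [0,0,0],"fingers": -1}]}}

```text
clock: 53.8
position: [0.4114, -0.2765, 0.1241]
ee_rot: [-1.969, -2.448, 0.0]
force: [0.3, -0.2, -0.2]
width: 0.253
gripper_force: 35.0
```

{"op": "jog_arm", "data": {"plan": [{"offset": [0,0,0],"twist": [0,0,0],"fingers": 0.1},{"offset": [0,0,0],"twist": [0,0,0],"fingers": 0.1},{"offset": [0,0,0],"twist": [0,0,0],"fingers": 0.1},{"offset": [0,0,-0.15],"twist": [0,0,0],"fingers": 0.1},{"offset": [0,0,-0.4],"twist": [0,0,0],"fingers": 0.1},{"offset": [-0.2,0,-0.4],"twist": [0,0,0],"fingers": 0.1},{"offset": [-0.4,0,-0.4],"twist": [0,0,0],"fingers": 0.1},{"offset": [-0.4,0,-0.4],"twist": [0,0,0],"fingers": 0.1}]}}

```text
clock: 54.8
position: [0.4242, -0.3374, 0.1841]
ee_rot: [1.972, 2.444, -0.001]
force: [1.1, -0.1, -0.4]
width: 0.554
gripper_force: 0.0
```

```bash
python3 - <<'E'
from h import *
print(observe()["position"]);seated("d2",[.4117,-.2755])
a=get_image("scene");b=get_image("wrist")
A=cv2.resize(a[130:310,130:420],(800,497))
A[0:210,0:200]=b[60:270,174:374]
cv2.imwrite("pics/fin.png",A[:,:,::-1])
E
```

```text
[ 0.42416256 -0.337372    0.18413941]
pred box (250, 104, 50, 52) seen [250 104  47  48] IoU 0.855
```

View pics/fin.png

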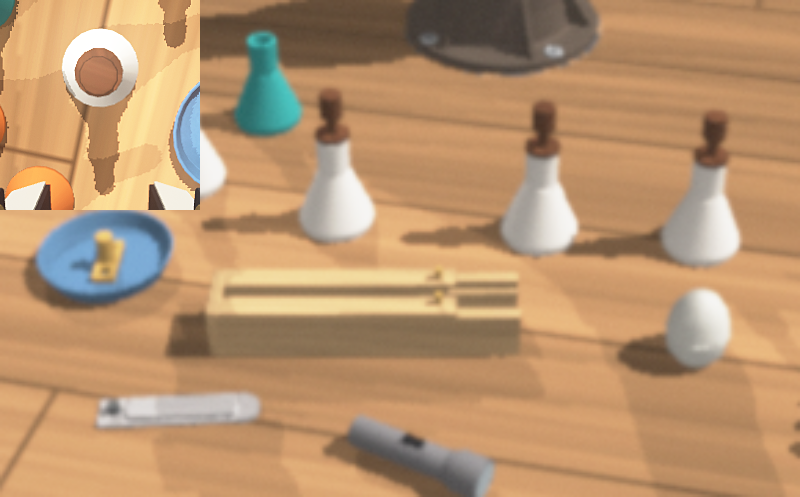

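The rack is empty and all four stoppers sit collar-on-rim: three at (332,130), (543,145) and (711,155), and the fourth in the inset at (99,70). The bar is in the dish at (107,258), and the timer, torch and shoehorn look untouched. I'm handing in.

```bash
python3 -c "
from cell import *
print(sign_off())"
```

```text
the job is handed in; nothing more can be done
None
```

The job is handed in, with no verdict shown: in the last pictures the stop bar lies in the dish, all four stoppers sit seated in the four white flasks, and the timer, torch and shoehorn look undisturbed.

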